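Grease the wheel-side bearing of the polishing spindle

ROBOT

A 6-joint arm with a two-finger parallel gripper is mounted at the origin on the work surface. World frame = base frame: x ahead of the robot, y to its left, z up, the work surface at z = 0. Lengths are in m, angles in rad, forces in N, time in s.
With the tool pointing down it reaches from about 0.3 to 0.85 m from the base axis. Payload 5.4 kg.
Tool frame: the origin (TCP) lies at the very end of the fingers, on their centre line; the grasp point (between the pads) lies 19 mm behind it; z points along the fingers, y is the line along which they close (so a half turn about z gives the same grasp; the last joint's range is limited). The gripper opens to 85 mm and grips with 20 to 120 N. Pads are 22 mm wide; open, the fingers measure 114 mm over their backs; the gripper's body (76 mm by 85 mm) begins 54 mm behind the grasp point. The pads swing forward as they close: fully open they stand 13 mm farther back than shut.
Start: joints at [-1.324, 0.158, 1.597, -0, 1.386, -0.21], TCP at [0.254, -0.516, 0.231] pointing down, gripper open.
Joint ranges: [-2.91, 2.91], [-0.94, 2.29], [0.18, 2.7], [-1.29, 4.43], [0.17, 2.64], [-3, 3]. Speed limits (rad/s): [2.57, 2.57, 3.14, 3.14, 3.14, 3.14].

INTERFACE

Orientations are given as a 3x3 rotation matrix whose columns are the frame's x, y, z axes.
In Python, from plant import monitor, eyes, arm gives the robot as it stands.
- The arm moves only by the tool servo_tool, never from a script. Its argument "motion" is a list of rows, each an object with "gripper": the finger opening in m, from 0 to 0.0854; "travel": the shift along the tool's x, y, z in m, a list of three; "twist": the turn about the tool's z in degrees. A call has 1 to 12 rows; each row is the pose to reach, as a shift and turn from the pose commanded when the call began, along the tool's axes at that moment; what a row does not reach only later rows make up. A row lasts 1/12 s, in which the tool goes at most 41.7 mm and 7.16 degrees, less where a joint would pass 70% of its speed; a pose out of reach is approached as far as the arm can. A call with a gripper value outside its range is refused whole. The fingers move at their own pace and stop on an object; "grip_force" is the grip in N (left out, the last holds). Time passes only in rows, so rows that repeat a pose let the fingers close. It gives the time, the measured TCP pose, the force, the opening and the grip force at its end, in the units of the state.
- monitor.sense(): the state, without advancing time (a new reading comes with each control period).
- eyes.snapshot(name): name is "scene" or "top" or "wrist"; returns the picture (420x560x3 uint8, red, green, blue); there is no depth.
- eyes.camera_info(name): a dict with "fovy" (degrees; the focal length in pixels is half the picture's height over the tangent of half this angle, whatever the lens; pixels are square), "cx", "cy" (the principal point, pixels), "R" (3x3) and "t" (3): a world point X has camera coordinates R X + t; the wrist camera has in their place "T_tool_cam" (4x4, takes a point from camera to tool coordinates, whose origin is the TCP and whose axes are the flange's). Camera axes: x right, y down, z forward; pixel columns grow to the right and rows downward; lengths in m; the calibration is good to about 2 mm. A picture is of the moment at which its call begins: read the wrist's pose just before it. camera_info takes no time and is no camera call.
- arm.close_job(): hands the job in; it is judged then, once.
The state is a dict: "time_s": time; "joint_pos": joint angles; "dq": joint speeds; "joint_torque": joint torques, N m; "position": TCP position; "tcp_rot": TCP orientation; "ft_force": force on the tool from outside, world axes, zero at the start; "moment": the same for the moment, N m; "grip_width": opening from 0.0 (shut) to 1.0 (fully open); "grasp_force": force on a finger pad.
Only numpy, scipy, OpenCV 4.12 (cv2) and the standard library are available. Lean on these libraries where they do the work, as an engineer would, in place of code of your own. Each camera call takes 0.05 s, during which the arm holds its last target. There are 200 camera calls.

TASK

Slide the clear guard up out of its channels on the polishing spindle and stand it in the empty front slot of the grey rack. Then take the push-type grease gun from its stand, press its coupler squarely onto the tilted nipple of the bearing beside the felt wheel until it snaps fully home, and push the barrel at least three quarters of its stroke down against its spring. Finish while still gripping the gun and holding it pushed in like that; leave everything else on the bench where it is.

Things in the scene. Friction and masses are not known exactly. Their poses are not given: they have to be found in the camera images.
- spindle: Fixed polishing spindle: green base 150 (x) by 330 (y) mm, shaft along y 72 mm up. Origin under the shaft, on the table; front (-x) faces the robot. From +y to -y: felt wheel (90 mm diameter, y = +115 mm), wheel-side bearing (y = +65), motor-side bearing (y = -15), grey motor (ends at y = -185, 128 mm high). Guard channels, 90 mm tall, at x = -60, y = -47 and +97 mm
- nipple: Steel grease nipple of the bearing beside the felt wheel, fixed, leaning 30 degrees from vertical to the spindle's front (-x). z: outward along its axis. Origin at the foot of its hexagon (17 mm wide, 6 mm high); neck 8 mm, ball head 14 mm diameter, its top at z = 26 mm. The motor-side bearing has a like nipple that is not wanted
- nipple_top (a point): Top of the head of that nipple, on its axis (nipple z = 26 mm)
- nipple_home (a point): Point on the nipple's axis at nipple z = 9.5 mm: the coupler's mouth (point gun_mouth) is here when the coupler is snapped fully home, 16.5 mm past the top of the head
- guard: Loose clear panel with aluminium edges, 5 mm thick (top strip 6 mm thick, 18 mm high), 140 mm wide (y), 160 mm high, 160 g. Origin: middle of its bottom edge; z up the panel, x its thickness. Starts in the spindle's channels, bottom edge 18 mm above the table, in the way of the gun; slots 8 mm wide, panel free once its bottom edge is above 90 mm
- guard_edge (a point): Middle of the guard's top edge, where it is pinched from above
- rack: Fixed grey slotted rack, 96 by 130 mm, 50 mm high, three slots along its y, 19 mm apart. Dark steel lap plates (tops 75 and 90 mm above the table) stand in the two slots farther from its front (+x); the front slot (-x side) is empty. Origin under the middle of the front slot, on the table
- rack_slot (a point): Centre of the floor of the rack's empty front slot, 10 mm above the table; axes as the rack's: the slot runs along y, 11 mm wide (x), 110 mm long, open at its ends, walls 40 mm high
- gun: Loose push-type grease gun, about 0.4 kg, standing coupler down in its stand. Origin on its axis at the coupler's mouth while the barrel is not pushed in; z along the axis to the barrel's end. Steel barrel 28 mm diameter, z = 60 to 150 mm; black cap 29 mm, to z = 156; below, a 13 mm tube and the coupler, 28 mm diameter, z = 0 to 30
- gun_mouth (a point): Centre of the coupler's mouth (lower end of the gun), moves with the coupler. The bore is 17.6 mm wide and 16.5 mm deep, with four spring balls 4 mm inside the mouth: it snaps over the nipple's head at about 6 to 8 N
- gun_nozzle (a joint): How far the barrel is pushed down over the coupler's tube, against its spring: 0 (free) to 0.014 m (bottomed). The spring needs 10 N to begin and 0.4 N more per mm, 15.6 N at the end of the stroke, so the coupler snaps on before the barrel begins to move
- gun_stand: Fixed stand of the gun: foot 80 mm diameter and 8 mm high, black tube 46 mm outside, 45 mm high, bore 32 mm. Origin on the table. The gun's mouth starts 8 mm above the table and must rise over 45 mm to be free
- parts_tray: Bystander: dark red tray of compartments, 62 by 72 by 14 mm
- movement_holder: Bystander: yellow round movement holder, 60 mm diameter, 17 mm high
- swab_card: Bystander: white card of blue swabs, 120 by 75 mm, 9 mm high
- loupe: Bystander: black eye loupe, 38 mm diameter, 30 mm high
- screwdriver: Bystander: screwdriver, 130 mm long, lying
- lap_tray: Bystander: dark blue octagonal tray, 110 mm across, 13 mm high
- grease_jar: Bystander: white jar, 48 mm diameter, 50 mm high
Things that resemble listed ones, but are neither listed nor needed, are in the scene too. Several things have the shape of the guard; the one meant has the colours described above.

How it is judged:
On the way, in this order (a step that is already met when the one before it is completed fails the run):
1. the guard is slid up, upright, clear of its channels (z of guard in the frame of spindle above 0.092 m and angle between guard's own z axis and vertical below 0.3 rad), for 0.05 s.
2. the guard stands in the rack's front slot and is let go (x of guard in the frame of rack_slot between -0.007 and 0.007 m and y of guard in the frame of rack_slot between -0.035 and 0.035 m and z of guard in the frame of rack_slot below 0.006 m and angle between guard's own z axis and vertical below 0.2 rad and contact force between guard and the fingers below 0.2 N), for 0.2 s.
3. the gun is taken up out of its stand (z of gun_mouth in the frame of gun_stand above 0.05 m and contact force between gun and the fingers above 1 N), for 0.1 s.
At the end, for the whole second after the job is handed in: Coupler mouth within 3 mm of home on the wheel-side nipple, gun within 0.1 rad of its axis, barrel pushed in over 10 of 14 mm, over 6 N on the nipple, gun gripped and still; guard let go upright (0.2 rad) in the rack's front slot, within 7 mm across, 35 mm along, 6 mm up of its floor's middle (all of step 2 and distance between gun_mouth and nipple_home below 0.003 m and angle between the z axis of gun and the z axis of nipple, either way round below 0.1 rad and value of joint gun_nozzle above 0.01 m and contact force between gun and nipple above 6 N and contact force between gun and the fingers above 3 N and linear speed of gun below 0.02 m/s); the arm keeps its last pose, push and grip.
It fails at once if a bystander is moved by more than 30 mm (distance of any of parts_tray, movement_holder, swab_card, loupe, screwdriver, lap_tray, grease_jar from where it was at the start of the episode above 0.03 m).
It also fails if it takes over 61 s, if anything falls off the work surface, if the arm or the gripper's body presses on something with over 40 N, if the wrist force passes 120 N, or if a joint passes its speed limit or range.

## Working session

There is one attempt and no reset: what is moved stays moved. The work goes in short steps, Python scripts to look and compute and a tool call to move; the robot and the scene stay as the last step left them, time stands still between calls to the robot, and variables do not carry over. Pictures are saved under pics/ and viewed, at most 10 in all, crops included, and the job is handed in when it is done.

Besides the shell and the picture viewer there is one more tool, called after "Request:" in YAML: its name, and indented under it one key for each argument. servo_tool: Moves the arm, as the interface text tells. Its arguments: {"type":"object","properties":{"motion":{"type":"array","items":{"type":"object","properties":{"gripper":{"type":"number"},"travel":{"type":"array","items":{"type":"number"}},"twist":{"type":"number"}}}},"grip_force":{"type":"number"}},"required":["motion"]}

```bash
ls; mkdir -p pics
python3 - <<'E'
from plant import monitor, eyes, arm
import cv2, numpy as np
for n in ("scene","top"):
    im=eyes.snapshot(n); cv2.imwrite(f"pics/{n}0.png",im[:,:,::-1]); c=eyes.camera_info(n); print(n,c)
print(eyes.camera_info("wrist"))
s=monitor.sense(); print(s)
E
```

```text
pics
scene {'fovy': 56.29509982419969, 'cx': 280.1680395795117, 'cy': 207.49823682786825, 'R': array([[-0.29616266,  0.95506734, -0.01157843],
       [ 0.72280357,  0.21618131, -0.65636928],
       [-0.62437382, -0.202761  , -0.75435092]]), 't': array([ 0.06375663, -0.3169048 ,  1.46077387])}
top {'fovy': 44.33410203686934, 'cx': 270.6614880136334, 'cy': 205.66533853653462, 'R': array([[-2.83638241e-02, -9.99583530e-01, -5.31605721e-03],
       [-9.82699729e-01,  2.88576810e-02, -1.82943916e-01],
       [ 1.83021134e-01,  3.50989206e-05, -9.83108978e-01]]), 't': array([0.10258482, 0.5409485 , 1.49818397])}
{'fovy': 60.96241323925994, 'cx': 278.3919975885402, 'cy': 206.3314998036139, 'T_tool_cam': array([[ 8.43598966e-04, -9.62019241e-01, -2.72980343e-01,
         7.01572405e-02],
       [ 9.99999389e-01,  1.00664896e-03, -4.57238855e-04,
         3.84366677e-04],
       [ 7.14667955e-04, -2.72979790e-01,  9.62019503e-01,
        -1.42853547e-01],
       [ 0.00000000e+00,  0.00000000e+00,  0.00000000e+00,
         1.00000000e+00]])}
{'time_s': 0.1, 'joint_pos': array([-1.32412377e+00,  1.58953393e-01,  1.59809844e+00, -2.95109507e-05,
        1.38621996e+00, -2.10068654e-01]), 'dq': array([ 0.00026144, -0.00170495, -0.00204417,  0.0012841 , -0.00129067,
        0.00205766]), 'joint_torque': array([ 5.94100293e-04, -3.96985924e+01, -3.32339966e+01, -2.39032506e-04,
        4.06928564e-03, -1.98528127e-06]), 'position': array([ 0.25344355, -0.51552734,  0.23043764]), 'tcp_rot': array([[ 8.97492141e-01,  4.41030231e-01, -4.38141236e-04],
       [ 4.41030332e-01, -8.97490734e-01,  1.62122786e-03],
       [ 3.21782800e-04, -1.64827284e-03, -9.99998590e-01]]), 'ft_force': array([-0.2744991 , -0.17265147,  0.35334962]), 'moment': array([-0.02619047, -0.04764902,  0.01079688]), 'grasp_force': 0.0, 'grip_width': 0.9980443733173522}
```

View pics/scene0.png

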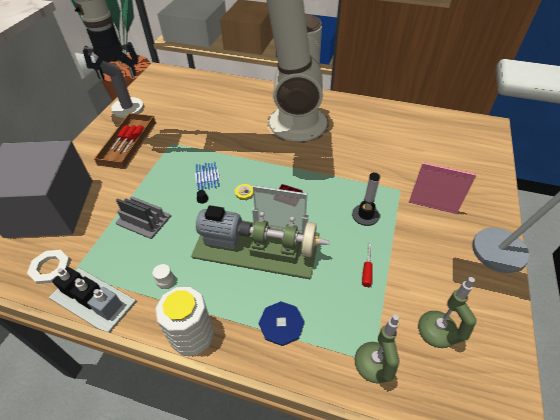

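View pics/top0.png

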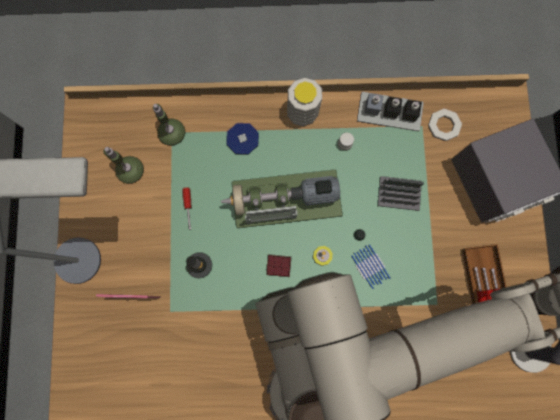

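Scene: spindle with clear guard in front at scene (280,205)/top (270,215). Gun in stand at scene (370,200)/top (199,264). Grey rack at top (400,193). The pink panel at scene (442,188) is a decoy guard, and the four-walled block at top (392,110) and the green stands at scene (380,350) and (445,320) are also decoys. I'll confirm these in one enlarged crop.

```bash
cat > h.py <<'E'
import numpy as np, cv2
from plant import monitor, eyes, arm
def cam(n,s=None):
    c=eyes.camera_info(n); f=210/np.tan(np.radians(c['fovy']/2)); K=np.array([[f,0,c['cx']],[0,f,c['cy']],[0,0,1]])
    if n!='wrist': return K,c['R'],c['t']
    T=np.eye(4); T[:3,:3]=s['tcp_rot']; T[:3,3]=s['position']; M=np.linalg.inv(T@c['T_tool_cam']); return K,M[:3,:3],M[:3,3]
def plane(C,uv,z):
    K,R,t=C; d=R.T@np.linalg.solve(K,[uv[0],uv[1],1]); o=-R.T@t; return o+d*(z-o[2])/d[2]
def proj(C,X):
    K,R,t=C; p=K@(R@np.asarray(X,float)+t); return p[:2]/p[2]
def tri(CU):
    A=[];b=[]
    for (K,R,t),uv in CU:
        d=R.T@np.linalg.solve(K,[uv[0],uv[1],1]); d/=np.linalg.norm(d); P=np.eye(3)-np.outer(d,d); A.append(P); b.append(P@(-R.T@t))
    A=np.vstack(A); b=np.hstack(b); x=np.linalg.lstsq(A,b,rcond=None)[0]; return x,np.linalg.norm(A@x-b)
E
python3 - <<'E'
import cv2,numpy as np
a=cv2.imread('pics/top0.png');b=cv2.imread('pics/scene0.png')
def c(im,u,v,w,h,s): return cv2.resize(im[v:v+h,u:u+w],(w*s,h*s),interpolation=cv2.INTER_CUBIC)
L=np.zeros((600,800,3),np.uint8)
L[0:300,0:520]=c(a,220,165,130,75,4); L[0:300,520:800]=c(a,370,165,70,75,4)
L[300:600,0:480]=c(b,190,180,160,100,3); L[300:600,480:720]=c(b,110,180,80,100,3)
L[300:600,720:800]=c(b,345,165,40,60,5)[:300,60:140]
cv2.imwrite('pics/m1.png',L)
E
```

```text
(no output)
```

View pics/m1.png

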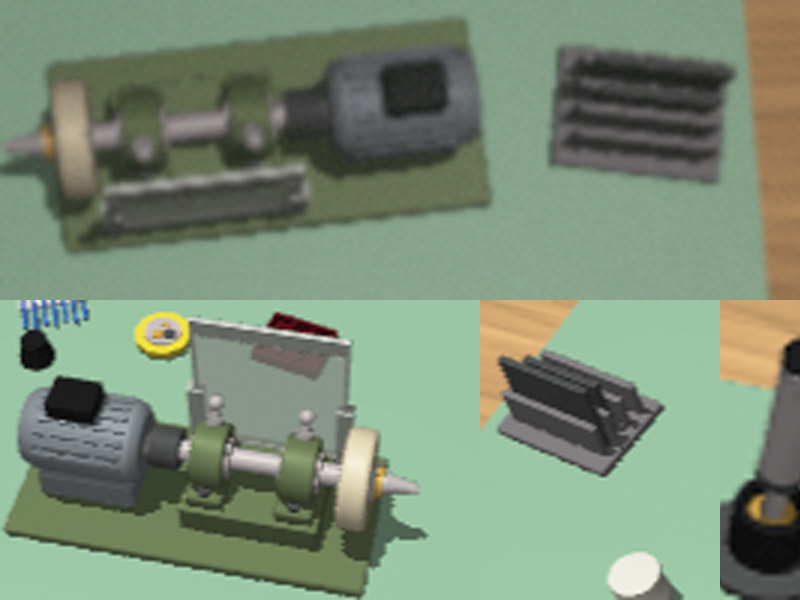

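Run:
```python
from h import *
T=cam('top');S=cam('scene')
t=lambda u,v:(220+u/4-.4,165+v/4-.4); r=lambda u,v:(370+(u-520)/4-.4,165+v/4-.4)
s=lambda u,v:(190+u/3-.3,180+(v-300)/3-.3); s2=lambda u,v:(110+(u-480)/3-.3,180+(v-300)/3-.3)
P=[plane(T,t(*p),.015) for p in ((50,62),(465,18),(490,205),(70,250))]
print('base',np.round(P,4)); c=np.mean(P,0); print(c, np.degrees(np.arctan2(-(P[0]-P[1])[0],(P[0]-P[1])[1])),np.degrees(np.arctan2(-(P[3]-P[2])[0],(P[3]-P[2])[1])))
for n,a,b in (('g+y',(107,187),(350,344)),('g-y',(303,168),(189,320))):
    print(n,tri([(T,t(*a)),(S,s(*b))]),plane(T,t(*a),.178),plane(S,s(*b),.178))
print('nip',tri([(T,t(143,147)),(S,s(306,416))]))
print('nip2',tri([(T,t(251,133)),(S,s(215,402))]))
R=[plane(T,r(*p),.0) for p in ((719,182),(553,165))];print('rack front base',np.round(R,4))
R=[plane(T,r(*p),.05) for p in ((560,140),(718,155),(565,115),(720,128),(565,48),(730,62))];print('rack walls',np.round(R,4))
im=eyes.snapshot('top')
hsv=cv2.cvtColor(im,cv2.COLOR_RGB2HSV); 
# gun: cap & stand from both
cv2.imwrite('pics/g.png',np.hstack([cv2.resize(im[240:290,175:225,::-1],None,fx=8,fy=8,interpolation=2),cv2.resize(cv2.imread('pics/scene0.png')[165:230,345:395],None,fx=8,fy=8,interpolation=2)[60:460]]))
```

```text
base [[ 0.6344  0.2043  0.015 ]
 [ 0.66   -0.1192  0.015 ]
 [ 0.5121 -0.1307  0.015 ]
 [ 0.4867  0.1912  0.015 ]]
[0.57331933 0.03640309 0.015     ] 4.521727531359202 4.509409608603683
g+y (array([0.50562175, 0.15734065, 0.17598596]), np.float64(0.00451397543432013)) [0.50597115 0.15413021 0.178     ] [0.50672598 0.16084945 0.178     ]
g-y (array([0.51556491, 0.02025606, 0.17403227]), np.float64(0.0019491581630474927)) [0.51528078 0.01913546 0.178     ] [0.51882369 0.02317098 0.178     ]
nip (array([0.54446807, 0.13242516, 0.11812158]), np.float64(0.002703050897549224))
nip2 (array([0.55240089, 0.05381597, 0.11887284]), np.float64(0.0016830376910938296))
rack front base [[ 0.5256 -0.3724  0.    ]
 [ 0.5427 -0.2451  0.    ]]
rack walls [[ 0.5526 -0.2411  0.05  ]
 [ 0.5377 -0.3587  0.05  ]
 [ 0.5717 -0.2461  0.05  ]
 [ 0.5583 -0.3619  0.05  ]
 [ 0.6235 -0.2496  0.05  ]
 [ 0.609  -0.3736  0.05  ]]
```

View pics/g.png

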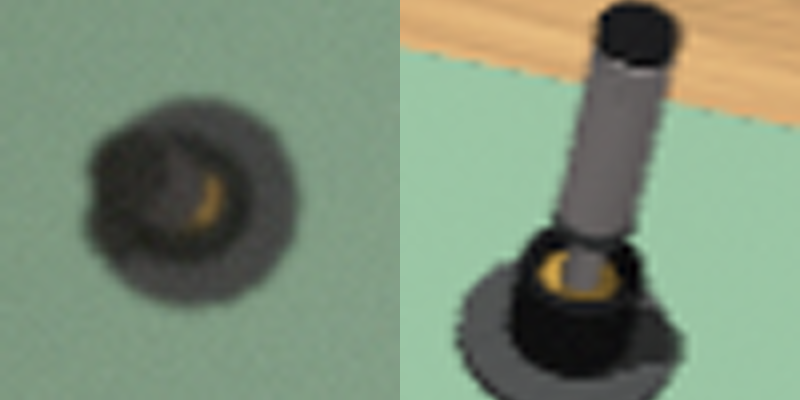

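Crop confirms: the clear guard is in the channels, the rack's lower (robot-side) slot is empty, and the gun stands in its stand at scene (370,200). Move to above the guard for a close look.

```bash
cat >> h.py <<'E'
def go(p,phi=None):
    s=monitor.sense(); R=s['tcp_rot']; d=R.T@(np.array(p)-s['position']); f=np.degrees(np.arctan2(R[1,0],R[0,0]))
    print('t',round(s['time_s'],2),'pos',np.round(s['position'],4),'phi',round(f,2),'F',np.round(s['ft_force'],1),'travel',np.round(d,4),'twist',None if phi is None else round(-((phi-f+180)%360-180),2))
E
python3 - <<'E'
from h import *
T=cam('top');S=cam('scene')
print(plane(T,(175+196/8-.4,240+202/8-.4),.008))
print('cap scene', plane(S,(345+(636-400)/8-.4,165+(95)/8-.4-3.5),.164))
go([.51,.089,.33],94.5)
E
```

```text
[0.37586423 0.30847303 0.008     ]
cap scene [0.36725376 0.31089081 0.164     ]
t 0.15 pos [ 0.2535 -0.5156  0.2305] phi 26.17 F [ 0.4  0.2 -0.3] travel [ 0.4969 -0.4296 -0.0987] twist -68.33
```

Request:
servo_tool:
  motion:
    - {"gripper":0.05,"travel":[0.02,-0.02,-0.03],"twist":-5}
    - {"gripper":0.05,"travel":[0.06,-0.05,-0.045],"twist":-10}
    - {"gripper":0.05,"travel":[0.1,-0.08,-0.06],"twist":-16}
    - {"gripper":0.05,"travel":[0.13,-0.107,-0.07],"twist":-22}
    - {"gripper":0.05,"travel":[0.16,-0.135,-0.085],"twist":-28}
    - {"gripper":0.05,"travel":[0.19,-0.16,-0.0987],"twist":-34}
    - {"gripper":0.05,"travel":[0.22,-0.19,-0.0987],"twist":-40}
    - {"gripper":0.05,"travel":[0.25,-0.215,-0.0987],"twist":-46}
    - {"gripper":0.05,"travel":[0.28,-0.24,-0.0987],"twist":-52}
    - {"gripper":0.05,"travel":[0.31,-0.265,-0.0987],"twist":-58}
    - {"gripper":0.05,"travel":[0.34,-0.29,-0.0987],"twist":-64}
    - {"gripper":0.05,"travel":[0.37,-0.315,-0.0987],"twist":-68.33}

```text
time_s: 1.15
position: [0.4432, -0.0765, 0.33]
tcp_rot: [[-0.083, 0.997, 0.0], [0.997, 0.083, -0.0], [-0.0, 0.0, -1.0]]
ft_force: [1.7, -0.7, -0.3]
grip_width: 0.585
grasp_force: 0.0
```

Run:
```python
from h import *
go([.51,.089,.33],94.5)
```

```text
t 1.15 pos [ 0.4432 -0.0765  0.33  ] phi 94.78 F [ 1.7 -0.7 -0.3] travel [ 0.1594  0.0804 -0.    ] twist 0.28
```

Request:
servo_tool:
  motion:
    - {"gripper":0.05,"travel":[0.035,0.018,0]}
    - {"gripper":0.05,"travel":[0.07,0.036,0]}
    - {"gripper":0.05,"travel":[0.105,0.053,0]}
    - {"gripper":0.05,"travel":[0.14,0.07,0]}
    - {"gripper":0.05,"travel":[0.16,0.08,0]}
    - {"gripper":0.05,"travel":[0.16,0.08,0]}
    - {"gripper":0.05,"travel":[0.16,0.08,0]}

```text
schema error: expected keys gripper, travel, twist
```

Run:
```python
from h import *
go([.51,.089,.33],94.5)
s=monitor.sense(); im=eyes.snapshot('wrist'); cv2.imwrite('pics/w1.png',cv2.resize(im[:,:,::-1],(800,600),interpolation=2))
np.savez('w1.npz',im=im,R=s['tcp_rot'],p=s['position'])
```

```text
t 1.15 pos [ 0.4432 -0.0765  0.33  ] phi 94.78 F [ 1.7 -0.7 -0.3] travel [ 0.1594  0.0804 -0.    ] twist 0.28
```

View pics/w1.png

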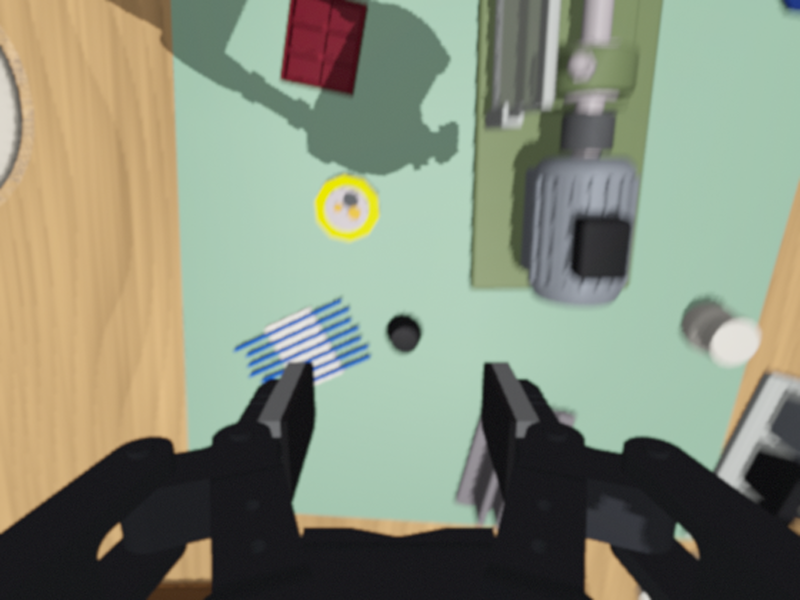

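Request:
servo_tool:
  motion:
    - {"gripper":0.05,"travel":[0.03,0.025,0],"twist":0}
    - {"gripper":0.05,"travel":[0.06,0.05,0.01],"twist":0.28}
    - {"gripper":0.05,"travel":[0.09,0.075,0.02],"twist":0.28}
    - {"gripper":0.05,"travel":[0.09,0.075,0.02],"twist":0.28}
    - {"gripper":0.05,"travel":[0.09,0.075,0.02],"twist":0.28}

```text
time_s: 1.62
position: [0.5105, 0.0186, 0.3085]
tcp_rot: [[-0.077, 0.997, -0.003], [0.997, 0.077, 0.001], [0.001, -0.003, -1.0]]
ft_force: [-0.2, -0.9, -0.0]
grip_width: 0.584
grasp_force: 0.0
```

Run:
```python
from h import *
go([.51,.089,.33],94.5)
s=monitor.sense(); im=eyes.snapshot('wrist'); cv2.imwrite('pics/w2.png',cv2.resize(im[:,:,::-1],(800,600),interpolation=2))
np.savez('w2.npz',im=im,R=s['tcp_rot'],p=s['position'])
```

```text
t 1.62 pos [0.5105 0.0186 0.3085] phi 94.42 F [-0.2 -0.9 -0. ] travel [ 0.0702  0.0049 -0.0215] twist -0.08
```

View pics/w2.png

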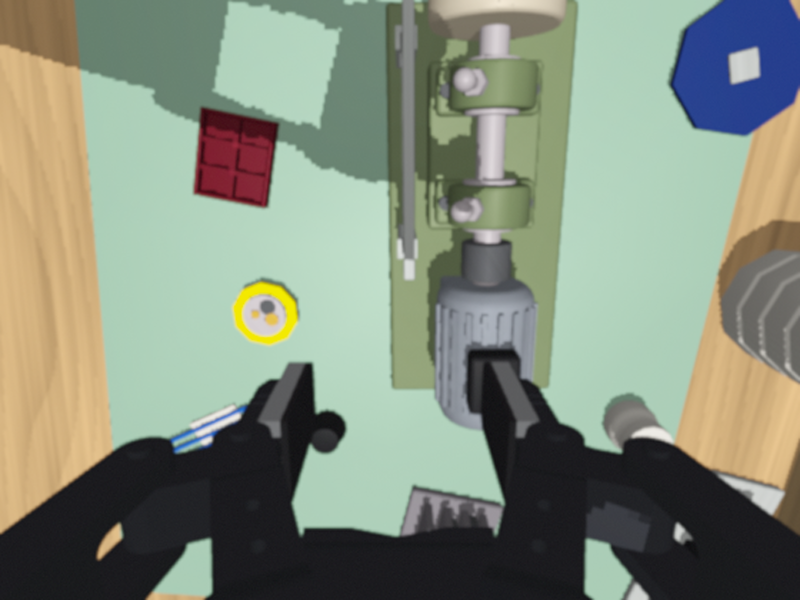

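Run:
```python
from h import *
d=np.load('w2.npz');C=cam('wrist',{'tcp_rot':d['R'],'position':d['p']});T=cam('top');S=cam('scene')
g=lambda u,v:((u+.5)/1.42857-.5,(v+.5)/1.42857-.5)
for u,v in ((409,278),(408,262),(408,100),(406,2)): print('guard .178',plane(C,g(u,v),.178))
hb=g(464,81)
print('ball wrist z=.118',plane(C,hb,.118))
t=lambda u,v:(220+u/4-.4,165+v/4-.4);s=lambda u,v:(190+u/3-.3,180+(v-300)/3-.3)
for n,w,a,b in (('n',(464,81),(143,147),(306,416)),('n2',(464,209),(251,133),(215,402))): print(n,tri([(C,g(*w)),(T,t(*a)),(S,s(*b))]),tri([(C,g(*w)),(S,s(*b))]),tri([(C,g(*w)),(T,t(*a))]))
# base corner at right/left edges, z=.015
P=[plane(C,g(*p),.015) for p in ((393,388),(389,5),(549,388),(575,5))];print(np.round(P,4))
im=d['im'];sub=im[:,:,0].astype(int)
for r in (40,80,120,150): print(r,im[r,276:296].mean(1).astype(int))
```

```text
guard .178 [0.51702607 0.02079728 0.178     ]
guard .178 [0.51572539 0.02973715 0.178     ]
guard .178 [0.50880476 0.11259458 0.178     ]
guard .178 [0.50418124 0.15643032 0.178     ]
ball wrist z=.118 [0.54232133 0.13149154 0.118     ]
n (array([0.54355347, 0.13209078, 0.11705009]), np.float64(0.003183356436472119)) (array([0.54225632, 0.13277513, 0.11534929]), np.float64(0.0014069388848351805)) (array([0.54091291, 0.1295882 , 0.13597245]), np.float64(0.0009718713217372201))
n2 (array([0.55182599, 0.05409248, 0.11827335]), np.float64(0.002199732403237203)) (array([0.55111645, 0.05468094, 0.11759395]), np.float64(0.00015319418420514818)) (array([0.55258884, 0.05351125, 0.11435751]), np.float64(0.0019995916762238493))
[[ 0.5172 -0.1261  0.015 ]
 [ 0.49    0.1944  0.015 ]
 [ 0.663  -0.1145  0.015 ]
 [ 0.632   0.2054  0.015 ]]
40 [ 85  85  87  99 112 115 125 133 135 133 135 136 132 118  96  85  85  86
  85  86]
80 [ 85  84  84  85  92 105 121 130 133 132 133 134 131 118  97  85  84  85
  85  85]
120 [ 83  82  82  82  84  93 109 124 130 131 131 131 129 121 109 101  90  82
  82  82]
150 [133 104  83  80  81  88 104 122 129 130 130 130 129 128 131 141 145 145
 145 145]
```

Request:
servo_tool:
  motion:
    - {"gripper":0.05,"travel":[0.03,0.005,0],"twist":-0.2}
    - {"gripper":0.05,"travel":[0.06,0.005,0.02],"twist":-0.2}
    - {"gripper":0.05,"travel":[0.07,0.005,0.055],"twist":-0.2}
    - {"gripper":0.05,"travel":[0.07,0.005,0.09],"twist":-0.2}
    - {"gripper":0.05,"travel":[0.07,0.005,0.12],"twist":-0.2}
    - {"gripper":0.05,"travel":[0.07,0.005,0.14],"twist":-0.2}
    - {"gripper":0.05,"travel":[0.07,0.005,0.153],"twist":-0.2}
    - {"gripper":0.05,"travel":[0.07,0.005,0.153],"twist":-0.2}
    - {"gripper":0.05,"travel":[0.07,0.005,0.153],"twist":-0.2}

```text
time_s: 2.42
position: [0.5103, 0.086, 0.1573]
tcp_rot: [[-0.075, 0.997, -0.0], [0.997, 0.075, -0.0], [-0.0, -0.0, -1.0]]
ft_force: [-0.2, 0.5, -0.5]
grip_width: 0.583
grasp_force: 0.0
```

Request:
servo_tool:
  grip_force: 40
  motion:
    - {"gripper":0.03,"travel":[0,0,0],"twist":0}
    - {"gripper":0.015,"travel":[0,0,0],"twist":0}
    - {"gripper":0.0,"travel":[0,0,0],"twist":0}
    - {"gripper":0.0,"travel":[0,0,0],"twist":0}
    - {"gripper":0.0,"travel":[0,0,0],"twist":0}
    - {"gripper":0.0,"travel":[0,0,0],"twist":0}
    - {"gripper":0.0,"travel":[0,0,0],"twist":0}

```text
time_s: 3.0
position: [0.5113, 0.087, 0.1583]
tcp_rot: [[-0.077, 0.997, 0.002], [0.997, 0.077, -0.001], [-0.001, 0.002, -1.0]]
ft_force: [0.3, -0.8, 5.5]
grip_width: 0.06
grasp_force: 42.6
```

Request:
servo_tool:
  motion:
    - {"gripper":0.0,"travel":[0,0,-0.02],"twist":0}
    - {"gripper":0.0,"travel":[0,0,-0.045],"twist":0}
    - {"gripper":0.0,"travel":[0,0,-0.07],"twist":0}
    - {"gripper":0.0,"travel":[0,0,-0.095],"twist":0}
    - {"gripper":0.0,"travel":[0,0,-0.12],"twist":0}
    - {"gripper":0.0,"travel":[0,0,-0.135],"twist":0}
    - {"gripper":0.0,"travel":[0,0,-0.135],"twist":0}

```text
time_s: 3.58
position: [0.5122, 0.0872, 0.2958]
tcp_rot: [[-0.077, 0.997, 0.007], [0.997, 0.077, -0.0], [-0.001, 0.007, -1.0]]
ft_force: [1.1, -0.6, -0.9]
grip_width: 0.057
grasp_force: 41.5
```

Run:
```python
from h import *
go([.548,-.30,.293],82.8)
im=eyes.snapshot('scene')
a=eyes.snapshot('top')
cv2.imwrite('pics/s2.png',np.hstack([cv2.resize(im[110:310,180:360,::-1],(500,556),interpolation=2)]))
```

```text
t 3.58 pos [0.5122 0.0872 0.2958] phi 94.43 F [ 1.1 -0.6 -0.9] travel [-0.3888  0.0057  0.0031] twist 11.63
```

View pics/s2.png

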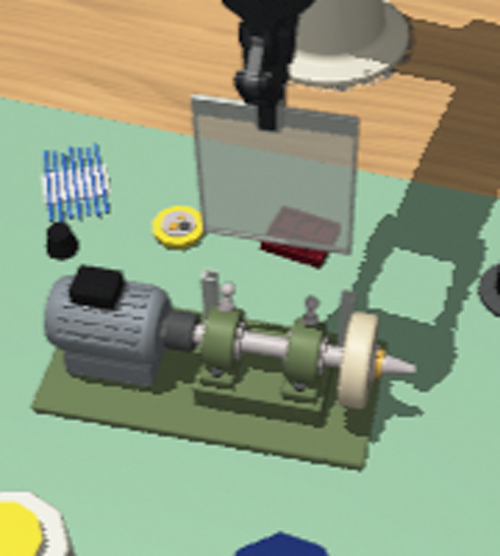

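Run:
```python
from h import *
T=cam('top');S=cam('scene')
a=cv2.imread('pics/top0.png').mean(2).astype(np.float32);b=cv2.imread('pics/scene0.png').mean(2).astype(np.float32)
def prof(C,im,th,z,ys,xs,o=np.array([.555,-.303])):
    c,s=np.cos(np.radians(th)),np.sin(np.radians(th)); ex=np.array([c,s]);ey=np.array([-s,c])
    P=np.array([[proj(C,[*(o+x*ex+y*ey),z]) for y in ys] for x in xs]).astype(np.float32)
    return cv2.remap(im,P[...,0],P[...,1],cv2.INTER_CUBIC).mean(1)
xs=np.arange(-.05,.09,.002)
for th in (-5,-6,-7,-8,-9):
    p=prof(T,a,th,.05,np.linspace(-.045,.045,31),xs); print(th,np.abs(np.diff(p)).sum().round())
th=-7
p=prof(T,a,th,.05,np.linspace(-.045,.045,31),xs);q=prof(S,b,th,.05,np.linspace(-.045,.045,31),xs)
for x,u,v in zip(xs,p,q): print(round(x*1000),int(u),int(v),end=' | ')
ysl=np.arange(-.09,.09,.003)
print()
P=prof(T,a,th+90,.05,np.linspace(0,.03,11)*-1,ysl); 
for x,u in zip(ysl,P): print(round(x*1000),int(u),end=' | ')
L=np.hstack([cv2.resize(cv2.imread('pics/top0.png')[168:216,372:430],(400,331),interpolation=2),cv2.resize(cv2.imread('pics/scene0.png')[190:242,112:175],(400,331),interpolation=2)])
cv2.imwrite('pics/r.png',L)
```

```text
-5 465.0
-6 491.0
-7 508.0
-8 517.0
-9 517.0
-50 145 172 | -48 145 172 | -46 145 172 | -44 145 172 | -42 145 172 | -40 144 172 | -38 144 172 | -36 141 172 | -34 133 172 | -32 118 172 | -30 101 172 | -28 96 172 | -26 100 172 | -24 104 172 | -22 105 172 | -20 101 172 | -18 91 172 | -16 75 172 | -14 58 172 | -12 48 172 | -10 46 173 | -8 56 173 | -6 73 164 | -4 90 143 | -2 97 132 | 0 91 132 | 2 74 122 | 4 57 90 | 6 47 65 | 8 44 65 | 10 50 74 | 12 64 78 | 14 82 78 | 16 94 73 | 18 93 64 | 20 78 69 | 22 57 77 | 24 43 75 | 26 40 67 | 28 48 52 | 30 58 41 | 32 67 40 | 34 72 44 | 36 75 48 | 38 69 49 | 40 56 46 | 42 43 43 | 44 35 42 | 46 33 43 | 48 36 41 | 50 42 40 | 52 52 56 | 54 64 101 | 56 72 132 | 58 80 133 | 60 91 105 | 62 106 72 | 64 122 63 | 66 133 67 | 68 139 71 | 70 140 74 | 72 141 77 | 74 141 79 | 76 141 80 | 78 140 89 | 80 140 112 | 82 140 131 | 84 140 136 | 86 140 135 | 88 140 135 | 
-90 116 | -87 119 | -84 125 | -81 135 | -78 141 | -75 142 | -72 142 | -69 142 | -66 141 | -63 135 | -60 115 | -57 96 | -54 84 | -51 75 | -48 68 | -45 64 | -42 62 | -39 62 | -36 62 | -33 62 | -30 64 | -27 64 | -24 63 | -21 64 | -18 64 | -15 63 | -12 63 | -9 63 | -6 65 | -3 66 | 0 66 | 3 65 | 6 65 | 9 65 | 12 64 | 15 63 | 18 64 | 21 66 | 24 67 | 27 66 | 30 66 | 33 64 | 36 64 | 39 65 | 42 65 | 45 64 | 48 61 | 51 60 | 54 67 | 57 75 | 60 79 | 63 81 | 66 88 | 69 117 | 72 140 | 75 143 | 78 143 | 81 144 | 84 143 | 87 143 |
```

View pics/r.png

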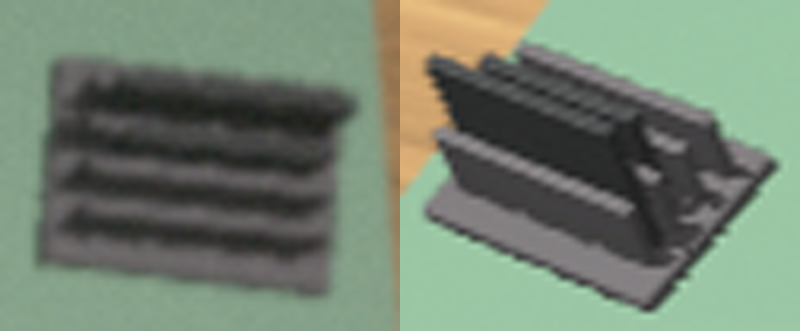

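Run:
```python
from h import *
T=cam('top');S=cam('scene')
t=lambda u,v:(372+u*58/400-.45,168+v*48/331-.45); s=lambda u,v:(112+(u-400)*63/400-.42,190+v*52/331-.42)
print('+x+y',tri([(T,t(52,60)),(S,s(650,308))]))
print('-x+y',tri([(T,t(40,264)),(S,s(776,165))]))
for z in (0,.01): print(z,'T',[np.round(plane(T,t(*p),z)[:2],4) for p in ((52,60),(40,264),(328,294))],'S',[np.round(plane(S,s(*p),z)[:2],4) for p in ((650,308),(776,165),(428,214))])
for z in (.05,): print(z,'S far wall',[np.round(plane(S,s(*p),z)[:2],4) for p in ((520,48),(716,115))],'near',[np.round(plane(S,s(*p),z)[:2],4) for p in ((440,132),(640,212))])
print('T bright bands',[np.round(plane(T,t(*p),.05)[:2],4) for p in ((60,205),(325,228),(60,172),(325,190))])
d=np.load('w1.npz');cv2.imwrite('pics/w1r.png',cv2.resize(d['im'][280:375,310:410,::-1],(600,570),interpolation=2))
```

```text
+x+y (array([ 0.63590786, -0.25416875,  0.00208184]), np.float64(0.0009746580684417917))
-x+y (array([ 0.54236522, -0.24242478, -0.00166969]), np.float64(0.0022786085814131838))
0 T [array([ 0.6367, -0.2553]), array([ 0.5428, -0.2436]), array([ 0.5253, -0.3716])] S [array([ 0.6345, -0.2548]), array([ 0.5432, -0.2397]), array([ 0.6161, -0.3808])]
0.01 T [array([ 0.6344, -0.2531]), array([ 0.541 , -0.2415]), array([ 0.5236, -0.3687])] S [array([ 0.6404, -0.2485]), array([ 0.55  , -0.2337]), array([ 0.6222, -0.3731])]
0.05 S far wall [array([ 0.5483, -0.3565]), array([ 0.559 , -0.2493])] near [array([ 0.6038, -0.3637]), array([ 0.6188, -0.2539])]
T bright bands [array([ 0.5597, -0.2435]), array([ 0.5461, -0.3581]), array([ 0.5744, -0.2445]), array([ 0.563 , -0.3595])]
```

Slot centre ≈ (0.562,-0.310), yaw -7.8°, consistent in both views. Carry.

Request:
servo_tool:
  motion:
    - {"gripper":0.0,"travel":[-0.02,0,-0.006],"twist":0}
    - {"gripper":0.0,"travel":[-0.055,0,-0.01],"twist":1}
    - {"gripper":0.0,"travel":[-0.095,0,-0.01],"twist":2}
    - {"gripper":0.0,"travel":[-0.135,0.003,-0.01],"twist":3.5}
    - {"gripper":0.0,"travel":[-0.175,0.006,-0.01],"twist":5}
    - {"gripper":0.0,"travel":[-0.215,0.008,-0.01],"twist":6.5}
    - {"gripper":0.0,"travel":[-0.255,0.011,-0.01],"twist":8}
    - {"gripper":0.0,"travel":[-0.29,0.013,-0.01],"twist":9.5}
    - {"gripper":0.0,"travel":[-0.325,0.015,-0.01],"twist":11}
    - {"gripper":0.0,"travel":[-0.36,0.017,-0.01],"twist":12.2}
    - {"gripper":0.0,"travel":[-0.385,0.019,-0.01],"twist":12.2}
    - {"gripper":0.0,"travel":[-0.4,0.019,-0.01],"twist":12.2}

```text
time_s: 4.68
position: [0.5592, -0.3126, 0.2982]
tcp_rot: [[0.138, 0.99, -0.004], [0.99, -0.138, 0.003], [0.002, -0.004, -1.0]]
ft_force: [-0.4, 1.2, -1.4]
grip_width: 0.059
grasp_force: 41.4
```

Request:
servo_tool:
  motion:
    - {"gripper":0.0,"travel":[0,0,0],"twist":0}
    - {"gripper":0.0,"travel":[0,0,0],"twist":0}
    - {"gripper":0.0,"travel":[0,0,0],"twist":0}

```text
time_s: 4.93
position: [0.5598, -0.309, 0.3001]
tcp_rot: [[0.135, 0.991, -0.002], [0.991, -0.135, 0.002], [0.002, -0.003, -1.0]]
ft_force: [-0.4, 0.9, -1.5]
grip_width: 0.054
grasp_force: 41.4
```

Run:
```python
from h import *
go([.5618,-.310,.21],82.2)
im=eyes.snapshot('top');b=eyes.snapshot('scene')
cv2.imwrite('pics/r2.png',np.hstack([cv2.resize(im[150:230,360:440,::-1],(400,400),interpolation=2),cv2.resize(b[140:250,90:200,::-1],(400,400),interpolation=2)]))
```

```text
t 4.93 pos [ 0.5598 -0.309   0.3001] phi 82.25 F [-0.4  0.9 -1.5] travel [-0.0009  0.0023  0.0901] twist 0.05
```

Request:
servo_tool:
  motion:
    - {"gripper":0.0,"travel":[-0.001,0.002,0.03],"twist":0}
    - {"gripper":0.0,"travel":[-0.001,0.002,0.06],"twist":0}
    - {"gripper":0.0,"travel":[-0.001,0.002,0.085],"twist":0}
    - {"gripper":0.0,"travel":[-0.001,0.002,0.097],"twist":0}
    - {"gripper":0.0,"travel":[-0.001,0.002,0.102],"twist":0}
    - {"gripper":0.0,"travel":[-0.001,0.002,0.11],"twist":0}
    - {"gripper":0.0,"travel":[-0.001,0.002,0.12],"twist":0}
    - {"gripper":0.0,"travel":[-0.001,0.002,0.12],"twist":0}

```text
time_s: 5.7
position: [0.5619, -0.3111, 0.1811]
tcp_rot: [[0.135, 0.991, -0.001], [0.991, -0.135, 0.001], [0.0, -0.001, -1.0]]
ft_force: [-1.3, 0.3, -2.4]
grip_width: 0.057
grasp_force: 41.4
```

Run:
```python
from h import *
go([.5618,-.310,.151],82.2)
im=eyes.snapshot('top');b=eyes.snapshot('scene')
cv2.imwrite('pics/r3.png',np.hstack([cv2.resize(im[150:230,360:440,::-1],(400,400),interpolation=2),cv2.resize(b[140:250,90:200,::-1],(400,400),interpolation=2)]))
```

```text
t 5.7 pos [ 0.5619 -0.3111  0.1811] phi 82.23 F [-1.3  0.3 -2.4] travel [ 0.001  -0.0003  0.0301] twist 0.03
```

View pics/r3.png

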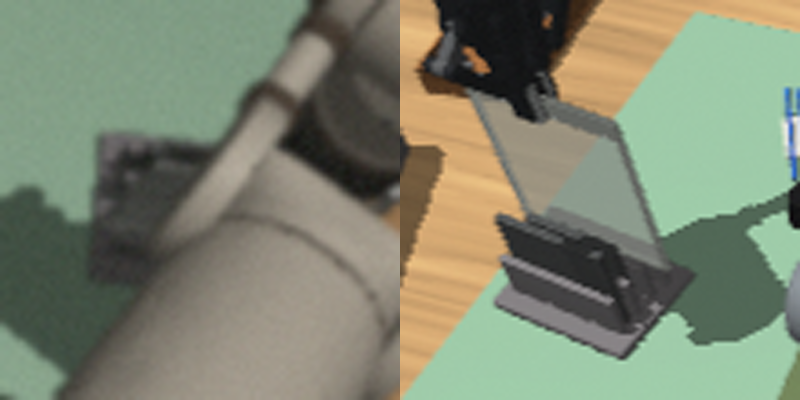

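The guard enters the front slot (scene crop (600,270)) without force. Keep lowering.

Request:
servo_tool:
  motion:
    - {"gripper":0.0,"travel":[0,0,0.01],"twist":0}
    - {"gripper":0.0,"travel":[0,0,0.018],"twist":0}
    - {"gripper":0.0,"travel":[0,0,0.024],"twist":0}
    - {"gripper":0.0,"travel":[0,0,0.027],"twist":0}
    - {"gripper":0.0,"travel":[0,0,0.029],"twist":0}
    - {"gripper":0.0,"travel":[0,0,0.029],"twist":0}

```text
time_s: 6.3
position: [0.5618, -0.3112, 0.1522]
tcp_rot: [[0.135, 0.991, -0.001], [0.991, -0.135, 0.001], [0.001, -0.001, -1.0]]
ft_force: [0.1, -0.6, -1.2]
grip_width: 0.06
grasp_force: 41.4
```

Request:
servo_tool:
  motion:
    - {"gripper":0.0,"travel":[0,0,0.002],"twist":0}
    - {"gripper":0.0,"travel":[0,0,0.004],"twist":0}
    - {"gripper":0.0,"travel":[0,0,0.004],"twist":0}

```text
time_s: 6.55
position: [0.5628, -0.3119, 0.1504]
tcp_rot: [[0.135, 0.991, 0.002], [0.991, -0.135, -0.001], [-0.001, 0.002, -1.0]]
ft_force: [-0.3, 1.1, 2.7]
grip_width: 0.061
grasp_force: 42.2
```

Floor contact. Release and rise.

Request:
servo_tool:
  grip_force: 20
  motion:
    - {"gripper":0.01,"travel":[0,0,0],"twist":0}
    - {"gripper":0.025,"travel":[0,0,0],"twist":0}
    - {"gripper":0.04,"travel":[0,0,0],"twist":0}
    - {"gripper":0.05,"travel":[0,0,0],"twist":0}
    - {"gripper":0.05,"travel":[0,0,0],"twist":0}
    - {"gripper":0.05,"travel":[0,0,-0.025],"twist":0}
    - {"gripper":0.05,"travel":[0,0,-0.06],"twist":0}
    - {"gripper":0.05,"travel":[0,0,-0.09],"twist":0}
    - {"gripper":0.05,"travel":[0,0,-0.12],"twist":0}
    - {"gripper":0.06,"travel":[0,0,-0.15],"twist":0}
    - {"gripper":0.06,"travel":[0,0,-0.17],"twist":0}
    - {"gripper":0.06,"travel":[0,0,-0.17],"twist":0}

```text
time_s: 7.55
position: [0.5638, -0.3128, 0.3256]
tcp_rot: [[0.135, 0.991, 0.008], [0.991, -0.135, -0.007], [-0.006, 0.009, -1.0]]
ft_force: [0.6, -0.4, 0.7]
grip_width: 0.704
grasp_force: 0.0
```

Run:
```python
from h import *
go([.372,.19,.32],5)
b=eyes.snapshot('scene');S=cam('scene')
cv2.imwrite('pics/s4.png',b[:,:,::-1])
# upright check: expected guard corners vs picture: diff vs initial
a=cv2.imread('pics/scene0.png')[:,:,::-1]
d=np.abs(a.astype(int)-b).sum(2)
ex=np.array([.9907,-.1357,0]);ey=np.array([.1357,.9907,0]);o=np.array([.5618,-.310,.01])
for y in(-.07,.07):
  for z in (.05,.16): print(y,z,np.round(proj(S,o+ey*y+[0,0,z]),1))
m=(d>40); m[:, 230:]=0; m[260:]=0; m[:120]=0
ys,xs=np.nonzero(m)
print(xs.min(),xs.max(),ys.min(),ys.max())
for r in range(150,236,5):
  q=np.nonzero(m[r,100:200])[0]; print(r,(q.min()+100,q.max()+100,len(q)) if len(q) else None)
```

```text
t 7.55 pos [ 0.5638 -0.3128  0.3256] phi 82.22 F [ 0.6 -0.4  0.7] travel [ 0.4722 -0.2581  0.0007] twist 77.22
-0.07 0.05 [121.9 194.1]
-0.07 0.16 [109.1 166.5]
0.07 0.05 [161.1 209.1]
0.07 0.16 [151.  181.6]
77 229 120 234
150 (np.int64(151), np.int64(199), 49)
155 None
160 None
165 None
170 (np.int64(110), np.int64(119), 10)
175 (np.int64(112), np.int64(133), 22)
180 (np.int64(114), np.int64(148), 35)
185 (np.int64(117), np.int64(153), 37)
190 (np.int64(119), np.int64(155), 37)
195 (np.int64(121), np.int64(157), 37)
200 (np.int64(131), np.int64(196), 42)
205 (np.int64(144), np.int64(196), 39)
210 (np.int64(142), np.int64(199), 51)
215 (np.int64(158), np.int64(197), 39)
220 (np.int64(161), np.int64(196), 33)
225 (np.int64(159), np.int64(195), 36)
230 (np.int64(157), np.int64(196), 26)
235 None
```

Request:
servo_tool:
  motion:
    - {"gripper":0.06,"travel":[0.02,-0.01,0],"twist":5}
    - {"gripper":0.06,"travel":[0.05,-0.029,0],"twist":11}
    - {"gripper":0.06,"travel":[0.085,-0.05,0],"twist":17}
    - {"gripper":0.06,"travel":[0.12,-0.07,0],"twist":23}
    - {"gripper":0.06,"travel":[0.155,-0.09,0],"twist":29}
    - {"gripper":0.06,"travel":[0.19,-0.11,0],"twist":35}
    - {"gripper":0.06,"travel":[0.225,-0.13,0],"twist":41}
    - {"gripper":0.06,"travel":[0.26,-0.15,0],"twist":47}
    - {"gripper":0.06,"travel":[0.295,-0.17,0],"twist":53}
    - {"gripper":0.06,"travel":[0.33,-0.19,0],"twist":59}
    - {"gripper":0.06,"travel":[0.365,-0.21,0],"twist":65}
    - {"gripper":0.06,"travel":[0.4,-0.23,0],"twist":71}

```text
time_s: 8.6
position: [0.3888, 0.1125, 0.3172]
tcp_rot: [[0.979, 0.202, -0.002], [0.202, -0.979, 0.0], [-0.002, -0.001, -1.0]]
ft_force: [0.4, 1.1, 0.0]
grip_width: 0.702
grasp_force: 0.0
```

Run:
```python
from h import *
go([.305,.31,.30],5)
```

```text
t 8.6 pos [0.3888 0.1125 0.3172] phi 11.65 F [0.4 1.1 0. ] travel [-0.0422 -0.2103  0.0175] twist 6.65
```

Request:
servo_tool:
  motion:
    - {"gripper":0.06,"travel":[-0.007,-0.035,0.003],"twist":2}
    - {"gripper":0.06,"travel":[-0.014,-0.07,0.006],"twist":4}
    - {"gripper":0.06,"travel":[-0.021,-0.105,0.009],"twist":6.6}
    - {"gripper":0.06,"travel":[-0.028,-0.14,0.012],"twist":6.6}
    - {"gripper":0.06,"travel":[-0.035,-0.175,0.015],"twist":6.6}
    - {"gripper":0.06,"travel":[-0.042,-0.2,0.017],"twist":6.6}
    - {"gripper":0.06,"travel":[-0.042,-0.21,0.017],"twist":6.6}
    - {"gripper":0.06,"travel":[-0.042,-0.21,0.017],"twist":6.6}
    - {"gripper":0.06,"travel":[-0.042,-0.21,0.017],"twist":6.6}

```text
time_s: 9.35
position: [0.3061, 0.3071, 0.301]
tcp_rot: [[0.996, 0.094, -0.001], [0.094, -0.996, -0.002], [-0.001, 0.002, -1.0]]
ft_force: [0.7, 0.3, -0.0]
grip_width: 0.702
grasp_force: 0.0
```

Run:
```python
from h import *
go([.305,.31,.30],5)
s=monitor.sense(); im=eyes.snapshot('wrist'); cv2.imwrite('pics/w3.png',im[:,:,::-1])
np.savez('w3.npz',im=im,R=s['tcp_rot'],p=s['position'])
C=cam('wrist',s); print('expected cap',proj(C,[.37,.31,.164]),'stand',proj(C,[.375,.309,.008]))
g=im.max(2); m=(g<60).astype(np.uint8); m[280:]=0
n,l,st,ce=cv2.connectedComponentsWithStats(m)
for i in range(1,n):
    if st[i,4]>150: print(st[i],ce[i])
# nongreen dark-gray region (stand)
hsv=cv2.cvtColor(im,cv2.COLOR_RGB2HSV); u,v=proj(C,[.372,.31,.164]).astype(int)
for dv in range(-80,100,20): print(dv,[tuple(im[v+dv,u+du]) if 0<=v+dv<420 and 0<=u+du<560 else None for du in (-60,-30,0,30,60)]) if 0 else None
m2=((hsv[...,1]<45)).astype(np.uint8); m2[300:]=0
n,l,st,ce=cv2.connectedComponentsWithStats(m2)
for i in range(1,n):
    if st[i,4]>300: print('gray',st[i],ce[i])
```

```text
t 9.35 pos [0.3061 0.3071 0.301 ] phi 5.39 F [ 0.7  0.3 -0. ] travel [-0.0008 -0.003   0.001 ] twist 0.39
expected cap [282.46188606 113.40345124] stand [282.17647093 105.91155517]
[250  83  50  41 579] [271.55613126 105.88255613]
[442 100  19  49 153] [450.81699346 123.55555556]
[188 257  20  23 280] [199.28928571 270.21785714]
[351 257  18  23 276] [357.60144928 270.19565217]
gray [  205     0   355   239 69544] [387.64284482 110.91941792]
gray [   0   11   22   94 1476] [ 8.53726287 59.74322493]
gray [ 151  256   56   44 1585] [184.35709779 281.77223975]
gray [ 351  256   56   44 1586] [372.50567465 281.90605296]
```

Run:
```python
from h import *
d=np.load('w3.npz');im=d['im'];C=cam('wrist',{'tcp_rot':d['R'],'position':d['p']})
g=cv2.cvtColor(im,cv2.COLOR_RGB2GRAY)
cv2.imwrite('pics/w3c.png',cv2.resize(im[50:170,210:360,::-1],(750,600),interpolation=2))
```

```text
(no output)
```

View pics/w3c.png

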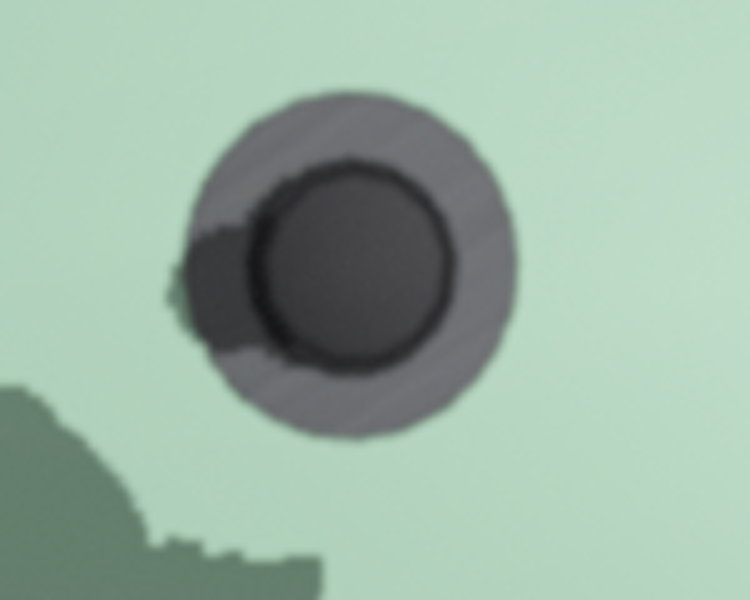

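The cap's centre is at crop (360,265) and the foot's at (351,265), so the gun stands straight in its stand.

Run:
```python
from h import *
d=np.load('w3.npz');C=cam('wrist',{'tcp_rot':d['R'],'position':d['p']})
c=plane(C,(281.6,102.6),.164);f=plane(C,(279.8,102.6),.008);print(c,f)
go([c[0],c[1],.2],4.8)
```

```text
[0.3777757  0.31141648 0.164     ] [0.37845707 0.3121398  0.008     ]
t 9.4 pos [0.3065 0.3068 0.3014] phi 5.3 F [ 0.8  0.7 -0.1] travel [0.0715 0.0018 0.1013] twist 0.5
```

Request:
servo_tool:
  motion:
    - {"gripper":0.06,"travel":[0.035,0.002,0],"twist":0.5}
    - {"gripper":0.06,"travel":[0.071,0.002,0.005],"twist":0.5}
    - {"gripper":0.06,"travel":[0.071,0.002,0.04],"twist":0.5}
    - {"gripper":0.06,"travel":[0.071,0.002,0.08],"twist":0.5}
    - {"gripper":0.06,"travel":[0.071,0.002,0.115],"twist":0.5}
    - {"gripper":0.06,"travel":[0.071,0.002,0.145],"twist":0.5}
    - {"gripper":0.06,"travel":[0.071,0.002,0.17],"twist":0.5}
    - {"gripper":0.06,"travel":[0.071,0.002,0.188],"twist":0.5}
    - {"gripper":0.06,"travel":[0.071,0.002,0.19],"twist":0.5}
    - {"gripper":0.06,"travel":[0.071,0.002,0.19],"twist":0.5}

```text
time_s: 10.23
position: [0.377, 0.3107, 0.1112]
tcp_rot: [[0.997, 0.082, -0.002], [0.082, -0.997, -0.001], [-0.002, 0.001, -1.0]]
ft_force: [-0.3, 0.5, 0.8]
grip_width: 0.698
grasp_force: 0.0
```

Request:
servo_tool:
  grip_force: 30
  motion:
    - {"gripper":0.045,"travel":[0,0,0],"twist":0}
    - {"gripper":0.03,"travel":[0,0,0],"twist":0}
    - {"gripper":0.01,"travel":[0,0,0],"twist":0}
    - {"gripper":0.0,"travel":[0,0,0],"twist":0}
    - {"gripper":0.0,"travel":[0,0,0],"twist":0}
    - {"gripper":0.0,"travel":[0,0,0],"twist":0}

```text
time_s: 10.73
position: [0.3784, 0.3127, 0.1139]
tcp_rot: [[0.996, 0.085, 0.004], [0.085, -0.996, 0.001], [0.004, -0.001, -1.0]]
ft_force: [0.3, -2.2, 5.9]
grip_width: 0.321
grasp_force: 30.6
```

Request:
servo_tool:
  grip_force: 20
  motion:
    - {"gripper":0.0,"travel":[0,0,-0.01],"twist":0}
    - {"gripper":0.0,"travel":[0,0,-0.02],"twist":0}
    - {"gripper":0.0,"travel":[0,0,-0.03],"twist":0}
    - {"gripper":0.0,"travel":[0,0,-0.034],"twist":0}
    - {"gripper":0.0,"travel":[0,0,-0.034],"twist":0}
    - {"gripper":0.0,"travel":[0,0,-0.034],"twist":0}

```text
time_s: 11.23
position: [0.3769, 0.3124, 0.1461]
tcp_rot: [[0.996, 0.085, 0.0], [0.085, -0.996, 0.0], [0.0, -0.0, -1.0]]
ft_force: [-0.2, 0.5, -4.8]
grip_width: 0.319
grasp_force: 29.6
```

Request:
servo_tool:
  motion:
    - {"gripper":0.0,"travel":[-0.006,0,0],"twist":0}
    - {"gripper":0.0,"travel":[-0.012,0,0],"twist":0}
    - {"gripper":0.0,"travel":[-0.018,0,0],"twist":0}
    - {"gripper":0.0,"travel":[-0.024,0,0],"twist":0}
    - {"gripper":0.0,"travel":[-0.024,0,0],"twist":0}

```text
time_s: 11.65
position: [0.3519, 0.3102, 0.1458]
tcp_rot: [[0.996, 0.085, -0.0], [0.085, -0.996, -0.0], [-0.0, 0.0, -1.0]]
ft_force: [2.9, 0.0, -4.7]
grip_width: 0.319
grasp_force: 29.9
```

Request:
servo_tool:
  motion:
    - {"gripper":0.0,"travel":[-0.007,0,0],"twist":0}
    - {"gripper":0.0,"travel":[-0.014,0,0.001],"twist":0}
    - {"gripper":0.0,"travel":[-0.02,0,0.003],"twist":0}
    - {"gripper":0.0,"travel":[-0.027,0,0.005],"twist":0}
    - {"gripper":0.0,"travel":[-0.034,0,0.007],"twist":0}
    - {"gripper":0.0,"travel":[-0.042,0,0.01],"twist":0}
    - {"gripper":0.0,"travel":[-0.042,0,0.01],"twist":0}

```text
time_s: 12.23
position: [0.3091, 0.3064, 0.135]
tcp_rot: [[0.996, 0.085, -0.002], [0.085, -0.996, -0.001], [-0.002, 0.001, -1.0]]
ft_force: [2.0, -1.0, -2.3]
grip_width: 0.32
grasp_force: 31.4
```

Run:
```python
from h import *
go([.335,.3,.2],4.8)
s=monitor.sense()
import json
for n in ('scene','top','wrist'):
    im=eyes.snapshot(n); cv2.imwrite(f'pics/t_{n}.png',im[:,:,::-1])
    C=cam(n,s); R=s['tcp_rot']; G=s['position']-.019*R[:,2]
    ax=lambda th:np.sin(th)*-R[:,0]-np.cos(th)*R[:,2]
    for th in (25,30,35):
        a=ax(np.radians(th)); print(n,th,[np.round(proj(C,G+a*k)) for k in (-.125,-.095,-.065,0,.031)])
```

```text
t 12.23 pos [0.3091 0.3064 0.135 ] phi 4.88 F [ 2.  -1.  -2.3] travel [ 0.0251  0.0086 -0.065 ] twist 0.08
scene 25 [array([367., 202.]), array([369., 193.]), array([371., 183.]), array([375., 161.]), array([377., 150.])]
scene 30 [array([367., 204.]), array([369., 194.]), array([371., 184.]), array([375., 161.]), array([377., 150.])]
scene 35 [array([367., 205.]), array([369., 194.]), array([371., 184.]), array([375., 161.]), array([377., 150.])]
top 25 [array([197., 269.]), array([196., 273.]), array([195., 277.]), array([192., 286.]), array([191., 290.])]
top 30 [array([196., 266.]), array([195., 270.]), array([194., 275.]), array([192., 286.]), array([191., 291.])]
top 35 [array([196., 262.]), array([195., 268.]), array([194., 273.]), array([192., 286.]), array([191., 292.])]
wrist 25 [array([279., 133.]), array([279., 158.]), array([279., 190.]), array([278., 293.]), array([278., 374.])]
wrist 30 [array([279., 118.]), array([279., 146.]), array([279., 181.]), array([278., 293.]), array([278., 377.])]
wrist 35 [array([279., 102.]), array([279., 134.]), array([279., 173.]), array([278., 293.]), array([278., 380.])]
```

Request:
servo_tool:
  motion:
    - {"gripper":0.0,"travel":[0,0,-0.012],"twist":0}
    - {"gripper":0.0,"travel":[0,0,-0.03],"twist":0}
    - {"gripper":0.0,"travel":[0,0,-0.06],"twist":0}
    - {"gripper":0.0,"travel":[0,0,-0.09],"twist":0}
    - {"gripper":0.0,"travel":[0,0,-0.12],"twist":0}
    - {"gripper":0.0,"travel":[0,0,-0.14],"twist":0}
    - {"gripper":0.0,"travel":[0,0,-0.14],"twist":0}
    - {"gripper":0.0,"travel":[0,0,-0.14],"twist":0}

```text
time_s: 13.05
position: [0.3112, 0.3069, 0.2759]
tcp_rot: [[0.996, 0.084, -0.0], [0.084, -0.996, 0.0], [-0.0, -0.0, -1.0]]
ft_force: [-0.8, 0.2, -4.4]
grip_width: 0.322
grasp_force: 31.5
```

Run:
```python
from h import *
go([.335,.3,.2],4.8)
s=monitor.sense(); im=eyes.snapshot('wrist'); cv2.imwrite('pics/w5.png',im[:,:,::-1]); C=cam('wrist',s)
np.savez('w5.npz',im=im,R=s['tcp_rot'],p=s['position'])
for r in range(60,300,5): print(r,im[r,279],end=' ')
hsv=cv2.cvtColor(im,cv2.COLOR_RGB2HSV)
print()
for r in (100,110,120,130,140,150,160,170,180,200,220,240): 
    row=im[r].astype(int); nb=(np.abs(row[:,1]-row[:,0])<14)  # greyish
    # contiguous run through col 279
    a=b=279
    while a>0 and nb[a-1]: a-=1
    while b<559 and nb[b+1]: b+=1
    print(r,a,b,b-a,row[a-3],row[b+3] if b<556 else None)
```

```text
t 13.05 pos [0.3112 0.3069 0.2759] phi 4.84 F [-0.8  0.2 -4.4] travel [0.0231 0.0089 0.0759] twist 0.04
60 [190 221 201] 65 [189 221 200] 70 [177 208 187] 75 [118 121 124] 80 [117 119 122] 85 [ 98 100 104] 90 [62 61 64] 95 [181 149  59] 100 [181 148  59] 105 [182 150  59] 110 [79 81 84] 115 [114 106  96] 120 [195 162  64] 125 [207 173  71] 130 [195 169 128] 135 [171 165 169] 140 [171 165 169] 145 [171 164 169] 150 [169 163 167] 155 [77 79 81] 160 [82 83 86] 165 [166 159 163] 170 [166 160 163] 175 [167 162 164] 180 [168 161 165] 185 [167 162 165] 190 [169 162 166] 195 [167 161 164] 200 [159 152 156] 205 [122 116 119] 210 [123 118 121] 215 [122 117 120] 220 [123 118 121] 225 [122 117 120] 230 [123 118 121] 235 [123 118 121] 240 [124 118 120] 245 [124 118 120] 250 [123 118 121] 255 [124 118 122] 260 [123 118 120] 265 [125 119 122] 270 [123 118 120] 275 [123 118 121] 280 [123 118 121] 285 [123 119 121] 290 [123 118 121] 295 [123 118 121] 
100 279 279 0 [180 147  57] [181 149  59]
110 270 287 17 [122 101  62] [141 117  70]
120 279 279 0 [194 160  63] [192 159  63]
130 279 279 0 [197 169 116] [201 171 111]
140 269 288 19 [199 166  73] [198 165  79]
150 267 289 22 [133 105  40] [207 172  70]
160 260 297 37 [145 176 155] [145 173 155]
170 252 304 52 [105 131 114] [168 199 179]
180 250 306 56 [105 132 115] [175 208 187]
200 249 307 58 [104 131 113] [182 215 193]
220 247 308 61 [127 136 113] [178 212 190]
240 247 309 62 [230 196 143] [215 181 134]
```

Run:
```python
from h import *
d=np.load('w5.npz');s={'tcp_rot':d['R'],'position':d['p']};C=cam('wrist',s);im=d['im']
for r in range(70,168,1): print(r,*im[r,279],end='|')
print()
print('stand rim -x/+x',[proj(C,[.378+dx,.312,.045]).round() for dx in(-.023,.023)],'foot',[proj(C,[.378+dx,.312,.008]).round() for dx in(-.04,.04)])
R=s['tcp_rot'];X=R[:,0];Z=-R[:,2];G=s['position']+.019*Z
for g in (.122,.125,.128):
  for th in (22,26,30,34):
    t=np.radians(th);a=-np.sin(t)*X+np.cos(t)*Z;n=np.cos(t)*X+np.sin(t)*Z
    P=lambda z,r:round(proj(C,G+a*(z-g)+n*r)[1],1)
    print(g,th,'mouth14',P(0,.014),'c30',P(.03,.014),'tube30',P(.03,.0065),'b60_65',P(.06,.0065),'b60_14',P(.06,.014))
```

```text
70 177 208 187|71 149 174 158|72 120 132 127|73 114 117 119|74 117 119 122|75 118 121 124|76 119 121 124|77 118 120 124|78 117 120 122|79 117 119 123|80 117 119 122|81 116 118 122|82 117 119 122|83 116 118 122|84 112 115 119|85 98 100 104|86 72 72 76|87 60 60 63|88 66 65 67|89 66 65 68|90 62 61 64|91 54 53 56|92 73 61 45|93 129 104 44|94 170 140 55|95 181 149 59|96 181 148 57|97 181 149 59|98 183 150 61|99 182 149 60|100 181 148 59|101 181 149 60|102 183 150 60|103 184 151 61|104 184 151 60|105 182 150 59|106 178 146 61|107 162 133 69|108 123 105 78|109 88 85 83|110 79 81 84|111 80 82 85|112 82 84 86|113 84 85 88|114 92 93 94|115 114 106 96|116 148 127 86|117 175 145 69|118 183 151 60|119 187 155 61|120 195 162 64|121 205 171 69|122 208 173 70|123 207 172 69|124 207 172 70|125 207 173 71|126 207 173 70|127 207 173 69|128 208 173 73|129 205 173 91|130 195 169 128|131 180 167 159|132 171 165 168|133 171 165 169|134 171 164 169|135 171 165 169|136 170 164 168|137 171 165 169|138 170 164 168|139 171 165 169|140 171 165 169|141 170 164 168|142 170 164 168|143 171 164 168|144 170 164 168|1
[... 606 characters left out ...]
14 100.0 c30 128.3 tube30 139.9 b60_65 175.5 b60_14 163.6
0.122 34 mouth14 87.7 c30 119.2 tube30 130.8 b60_65 169.6 b60_14 158.0
0.125 22 mouth14 121.9 c30 144.2 tube30 155.7 b60_65 184.6 b60_14 172.4
0.125 26 mouth14 109.8 c30 134.7 tube30 146.2 b60_65 178.0 b60_14 166.0
0.125 30 mouth14 97.4 c30 125.2 tube30 136.7 b60_65 171.5 b60_14 159.7
0.125 34 mouth14 84.9 c30 115.8 tube30 127.3 b60_65 165.3 b60_14 153.7
0.128 22 mouth14 119.9 c30 141.8 tube30 153.2 b60_65 181.4 b60_14 169.3
0.128 26 mouth14 107.5 c30 132.0 tube30 143.4 b60_65 174.5 b60_14 162.5
0.128 30 mouth14 94.9 c30 122.2 tube30 133.7 b60_65 167.7 b60_14 155.9
0.128 34 mouth14 82.1 c30 112.4 tube30 123.9 b60_65 161.1 b60_14 149.6
```

Gun tilt ≈31°, grasp point at gun z≈0.128. Move to standoff on the nipple's axis.

Request:
servo_tool:
  grip_force: 60
  motion:
    - {"gripper":0.0,"travel":[0.01,0.015,0],"twist":0}
    - {"gripper":0.0,"travel":[0.03,0.045,0],"twist":0}
    - {"gripper":0.0,"travel":[0.05,0.075,0.005],"twist":0}
    - {"gripper":0.0,"travel":[0.07,0.105,0.01],"twist":0}
    - {"gripper":0.0,"travel":[0.09,0.135,0.015],"twist":0}
    - {"gripper":0.0,"travel":[0.11,0.165,0.02],"twist":0}
    - {"gripper":0.0,"travel":[0.12,0.18,0.026],"twist":0}
    - {"gripper":0.0,"travel":[0.1285,0.194,0.026],"twist":0}
    - {"gripper":0.0,"travel":[0.1285,0.194,0.026],"twist":0}
    - {"gripper":0.0,"travel":[0.1285,0.194,0.026],"twist":0}

```text
time_s: 13.93
position: [0.4543, 0.1238, 0.2472]
tcp_rot: [[0.997, 0.083, -0.006], [0.083, -0.997, 0.0], [-0.006, -0.001, -1.0]]
ft_force: [-0.8, 0.2, -3.7]
grip_width: 0.31
grasp_force: 60.0
```

Run:
```python
from h import *
go([.4556,.1246,.2495],4.84)
s=monitor.sense(); C=cam('wrist',s); im=eyes.snapshot('wrist'); np.savez('w6.npz',im=im,R=s['tcp_rot'],p=s['position']); cv2.imwrite('pics/w6.png',im[:,:,::-1])
for n in ('scene','top'): np.save(n+'6.npy',eyes.snapshot(n))
u=np.array([-.498,-.042,.866]);b=np.array([.543,.132,.1165])
print('pred ball',proj(C,b),'foot',proj(C,b-.019*u),'top',proj(C,b+.007*u))
v0,u0=[int(x) for x in proj(C,b)[::-1]]
g=im.max(2)
sat=im.max(2).astype(int)-im.min(2)
for r in range(max(0,v0-45),v0+60,3): print(r,' '.join(f'{g[r,c]:3d}{"c" if sat[r,c]>25 else " "}' for c in range(u0-36,u0+37,4)))
```

```text
t 13.93 pos [0.4543 0.1238 0.2472] phi 4.75 F [-0.8  0.2 -3.7] travel [ 0.0013 -0.0007 -0.0023] twist -0.09
pred ball [277.6860552   76.79142228] foot [277.75154197  65.01552689] top [277.66020835  81.43922768]
31 169c 169c 107c 146  144  160c 162c 162c 162c 161c 161c 161c 160c 157c 189  177c 179c 179c 181c
34 169c 169c 104c 150  145  164c 166c 167c 168c 168c 168c 167c 167c 159c 193  176c 179c 179c 179c
37 178  179  177  172  147  168c 170c 172c 173c 174c 174c 174c 174c 163c 201  182  185  185  186 
40 205  205  206  183  152  171c 174c 176c 176c 178c 179c 180c 180c 168c 208  202  206  206  207 
43 216  216  216  188  152  172c 177c 178c 180c 181c 182c 183c 185c 174c 211  214  217  218  218 
46 225  225  227  192  153  168c 172c 174c 175c 176c 178c 179c 181c 173c 219  227  231  232  232 
49 224  224  225  188  146  162c 167c 168c 169c 171c 172c 173c 174c 171c 222  223  227  227  227 
52 210  209  210  170  124  157c 162c 163c 163c 165c 166c 167c 168c 166c 213  207  210  209  210 
55 196  195  195  148  114  151c 156c 157c 155c 157  160c 161c 162c 160c 204  193  194  193  193 
58 175 
[... 1852 characters left out ...]
8c 169c
115 120  108  105   97   93c 109c  78   86  102  119  116   98   90   82  126c 168c 168c 167c 168c
118 221  174  133  111   89   69   96  150c 179c 188c 188c 182c 149c  90   77  165c 168c 168c 168c
121 158  129  140  142   74   90  159c 186c 203c 210c 210c 203c 191c 162c  86  151c 168c 169c 168c
124  94  102  135  135   76  143c 196c 212c 213c 212c 211c 213c 213c 196c 144c 110  168c 168c 168c
127  95  103  105  100   90  194c 213c 213c 213c 213c 213c 213c 212c 213c 183c  85  167c 168c 169c
130 162  120  119   90  122c 211c 214c 215c 211c 201c 203c 212c 213c 213c 211c 108  168c 167c 167c
133 203  136  134   84  173c 209c 209c 205c 163  173  176  179  212c 214c 214c 145c 145c 147c 147c
```

```bash
cat > q.py <<'E'
from h import *
def model(s,th,g):
    R=s['tcp_rot'];X=R[:,0];Z=-R[:,2];t=np.radians(th);G=s['position']+.019*Z
    a=-np.sin(t)*X+np.cos(t)*Z;n=np.cos(t)*X+np.sin(t)*Z
    return G-g*a,a,n,R[:,1]
E
python3 - <<'E'
from q import *
d=np.load('w6.npz');s={'tcp_rot':d['R'],'position':d['p']};C=cam('wrist',s);im=d['im'].astype(float)
sat=im.max(2)-im.min(2);g=im.max(2)
def edges(v,lo,hi,thr):
    c=np.arange(lo,hi); x=v[lo:hi]>thr; i=np.nonzero(x)[0]; i0,i1=i[0],i[-1]
    f=lambda a,b:a+(thr-v[a])/(v[b]-v[a])
    return f(lo+i0-1,lo+i0),f(lo+i1+1,lo+i1)
for r in (125,128,131,134): e=edges(sat[r],245,310,70);print('coupler',r,e,np.mean(e))
for r in (138,142,146): print('tube',r,[int(x) for x in g[r,262:296]])
for r in (73,75,77,79): e=edges(g[r]-0*sat[r],266,291,145);print('ball',r,e,np.mean(e))
print('ball col277',[int(x) for x in g[60:95,277]])
# ball 3-view
T=cam('top');S=cam('scene')
a=cv2.imread('pics/scene0.png').mean(2)
print(a[211:226,284:300].astype(int))
for sp in ((291.7,218.4),(291.7,217.4)):
  print(tri([(C,(277.5,77)),(S,sp)]))
E
```

```text
coupler 125 (np.float64(260.22222222222223), np.float64(298.68888888888887)) 279.4555555555555
coupler 128 (np.float64(258.23809523809524), np.float64(300.77777777777777)) 279.5079365079365
coupler 131 (np.float64(257.0), np.float64(301.77358490566036)) 279.38679245283015
coupler 134 (np.float64(255.83636363636364), np.float64(301.03921568627453)) 278.4377896613191
tube 138 [211, 211, 210, 210, 206, 189, 154, 132, 138, 147, 154, 160, 164, 168, 171, 173, 174, 175, 176, 176, 175, 175, 173, 172, 168, 163, 160, 171, 195, 210, 215, 216, 216, 217]
tube 142 [210, 211, 210, 203, 186, 160, 134, 130, 140, 148, 155, 160, 164, 168, 171, 173, 175, 177, 176, 176, 176, 176, 173, 171, 169, 164, 160, 164, 185, 203, 210, 210, 210, 209]
tube 146 [196, 196, 186, 159, 133, 121, 121, 130, 140, 149, 155, 161, 165, 168, 171, 173, 174, 175, 176, 176, 176, 175, 174, 172, 170, 166, 161, 161, 180, 203, 211, 211, 211, 210]
ball 73 (np.float64(268.3181818181818), np.float64(288.92857142857144)) 278.62337662337666
ball 75 (np.float64(267.9428571428571), np.float64(287.75)) 277.84642857142853
ball 77 (np.float64(26
[... 800 characters left out ...]
]
 [141 141 141 141 140 150 175 198 202 172 140 124 141 141 141 141]
 [140 141 141 141 142 144 156 175 176 153 127 127 141 141 141 140]
 [141 141 141 141 140 135 125 134 134 118 119 141 141 141 141 140]
 [142 141 141 140 141 138 122 104 106 118 141 141 141 141 141 141]
 [141 141 140 141 141 140 145 155 138 118 141 141 140 142 141 141]
 [140 140 141 140 147 151 146 156 131  90 114 141 141 141 142 141]
 [141 141 129 104 116 134 156 160 158 153 140 141 141 141 141 141]
 [140 130 101  97 120 150 151 146 145 129 104 114 124 141 141 140]]
(array([0.54265431, 0.13298565, 0.11597086]), np.float64(0.0012591693822382258))
(array([0.54242155, 0.13291502, 0.11970216]), np.float64(0.0012078503675763198))
```

Run:
```python
from q import *
d=np.load('w6.npz');s={'tcp_rot':d['R'],'position':d['p']};C=cam('wrist',s);im=d['im']
for z in (.1145,.1163,.118):
  b=plane(C,(277.6,77),z)
  for th,g in ((30,.129),(31,.1285),(32,.128)):
    m,a,n,y=model(s,th,g); v=b-m; print(z,th,np.round(b,4),'ahead',round(-v@a,4),'n',round(v@n,4),'y',round(v@y,4),'rows',[round(proj(C,m+a*k+n*r)[1],1) for k,r in((0,.014),(.03,.014),(.03,.0065),(.06,.014))])
print('col279',[int(x) for x in im[86:165,279].max(1)])
# hexagon mid cols
```

```text
0.1145 30 [0.543  0.1321 0.1145] ahead 0.0469 n 0.0022 y -0.0008 rows [np.float64(94.1), np.float64(121.2), np.float64(132.6), np.float64(154.7)]
0.1145 31 [0.543  0.1321 0.1145] ahead 0.0474 n -0.0009 y -0.0008 rows [np.float64(91.3), np.float64(119.2), np.float64(130.7), np.float64(153.7)]
0.1145 32 [0.543  0.1321 0.1145] ahead 0.0478 n -0.004 y -0.0008 rows [np.float64(88.6), np.float64(117.3), np.float64(128.8), np.float64(152.7)]
0.1163 30 [0.5429 0.1321 0.1163] ahead 0.0452 n 0.0029 y -0.0008 rows [np.float64(94.1), np.float64(121.2), np.float64(132.6), np.float64(154.7)]
0.1163 31 [0.5429 0.1321 0.1163] ahead 0.0458 n -0.0001 y -0.0008 rows [np.float64(91.3), np.float64(119.2), np.float64(130.7), np.float64(153.7)]
0.1163 32 [0.5429 0.1321 0.1163] ahead 0.0462 n -0.0031 y -0.0008 rows [np.float64(88.6), np.float64(117.3), np.float64(128.8), np.float64(152.7)]
0.118 30 [0.5428 0.132  0.118 ] ahead 0.0437 n 0.0037 y -0.0008 rows [np.float64(94.1), np.float64(121.2), np.float64(132.6), np.float64(154.7)]
0.118 31 [0.5428 0.132  0.118 ] ahead 0.0443 n 0.0007 y -0.0008 rows [np.float64(91.3), np.float64(119.2), np.float64(130.7), np.float64(153.7)]
0.118 32 [0.5428 0.132  0.118 ] ahead 0.0447 n -0.0023 y -0.0008 rows [np.float64(88.6), np.float64(117.3), np.float64(128.8), np.float64(152.7)]
col279 [135, 102, 97, 117, 125, 126, 126, 149, 174, 183, 186, 186, 187, 186, 186, 186, 187, 188, 189, 188, 186, 171, 131, 91, 87, 87, 89, 93, 98, 118, 152, 179, 188, 192, 201, 210, 213, 212, 212, 212, 213, 212, 212, 210, 199, 183, 176, 176, 175, 175, 175, 176, 175, 176, 176, 175, 177, 176, 176, 177, 175, 176, 176, 176, 174, 161, 126, 92, 84, 84, 86, 87, 86, 87, 90, 97, 115, 141, 164]
```

Request:
servo_tool:
  motion:
    - {"gripper":0.0,"travel":[0.003,-0.001,0.005],"twist":0}
    - {"gripper":0.0,"travel":[0.006,-0.001,0.011],"twist":0}
    - {"gripper":0.0,"travel":[0.009,-0.001,0.017],"twist":0}
    - {"gripper":0.0,"travel":[0.012,-0.001,0.022],"twist":0}
    - {"gripper":0.0,"travel":[0.0145,-0.001,0.026],"twist":0}
    - {"gripper":0.0,"travel":[0.0165,-0.001,0.0295],"twist":0}
    - {"gripper":0.0,"travel":[0.0165,-0.001,0.0295],"twist":0}
    - {"gripper":0.0,"travel":[0.0165,-0.001,0.0295],"twist":0}

```text
time_s: 14.75
position: [0.472, 0.1267, 0.2202]
tcp_rot: [[0.996, 0.084, -0.001], [0.084, -0.996, -0.0], [-0.001, -0.0, -1.0]]
ft_force: [-0.2, -0.0, -4.9]
grip_width: 0.313
grasp_force: 60.0
```

Run:
```python
from q import *
s=monitor.sense();C=cam('wrist',s);im=eyes.snapshot('wrist');np.savez('w7.npz',im=im,R=s['tcp_rot'],p=s['position']);print(s['position'],s['ft_force'])
m,a,n,y=model(s,31.2,.1285)
for b in ([.5429,.1321,.1163],): v=np.array(b)-m; print('ahead',round(-v@a,4),'n',round(v@n,4),'y',round(v@y,4),proj(C,b))
g=im.max(2).astype(int); sat=g-im.min(2)
for r in range(52,100,3): print(r,' '.join(f'{g[r,c]:3d}{"c" if sat[r,c]>25 else " "}' for c in range(256,301,3)))
```

```text
[0.4719551  0.12665907 0.22024975] [-0.2252735  -0.03000355 -4.91954068]
ahead 0.0135 n -0.0027 y 0.0006 [279.47765489 103.45226509]
52 190  148c 161c 162c 162c 162c 162c 161c 162c 160c 160c 160c 159c 160c 151c
55 193  151c 164c 166c 167c 168c 167c 167c 167c 167c 167c 166c 166c 163c 151c
58 197  152c 168c 170c 171c 172c 174c 174c 173c 174c 173c 173c 173c 169c 153c
61 200  152c 171c 173c 174c 175c 177c 178c 179c 180c 181c 180c 179c 176c 155c
64 203  152c 174c 176c 177c 179c 180c 181c 182c 183c 185c 185c 186c 182c 159c
67 201  152c 174c 177c 179c 179c 180c 182c 183c 185c 185c 186c 187c 186c 162c
70 201  145c 169c 172c 173c 173c 175c 176c 177c 178c 180c 181c 182c 181c 159c
73 196  141c 163c 167c 167c 168c 169c 169c 171c 172c 173c 174c 175c 176c 157c
76 180  139c 157c 161c 162c 162c 163c 164c 164c 165c 167c 167c 169c 169c 155c
79 152  136c 153c 156c 157c 157c 156c 155  159  160c 160c 161c 162c 162c 151c
82 166  134c 150c 151c 151c 143c 152  173  172  168  160  157c 157c 156c 144c
85 184  126c 145c 148c 134  160  188  198  197  184  163  152  153c 153c 141c
88 166  120c 142c 132c 164  198  200  193  193  198  199  166  148c 149c 134c
91 138  111c 138c 132c 171  199  173  167  176  181  201  176  144c 145c 132c
94 102  107c 133c 134c 161  182  156c 177c 179c 172c 198  173  139c 140c 123c
97  99c  98c 123c 101c 162c 174c 181c 186c 188c 188c 186c 180c 133c 133c 127c
```

Request:
servo_tool:
  motion:
    - {"gripper":0.0,"travel":[-0.002,0,0.001],"twist":0}
    - {"gripper":0.0,"travel":[-0.002,0,0.001],"twist":0}
    - {"gripper":0.0,"travel":[-0.002,0,0.001],"twist":0}
    - {"gripper":0.0,"travel":[-0.002,0,0.001],"twist":0}

```text
time_s: 15.13
position: [0.47, 0.1265, 0.2197]
tcp_rot: [[0.996, 0.084, 0.0], [0.084, -0.996, 0.0], [0.0, 0.0, -1.0]]
ft_force: [0.2, 0.4, -4.3]
grip_width: 0.317
grasp_force: 60.0
```

Run:
```python
from q import *
s=monitor.sense();C=cam('wrist',s);im=eyes.snapshot('wrist');np.savez('w8.npz',im=im,R=s['tcp_rot'],p=s['position']);print(s['position'],s['ft_force'],s['tcp_rot'][2],np.abs(s['dq']).max())
for th in (30.5,31.2):
  m,a,n,y=model(s,th,.1285)
  b=[.5429,.1321,.1163]; v=np.array(b)-m; print('ahead',round(-v@a,4),'n',round(v@n,4),'y',round(v@y,4),[round(proj(C,m+a*k+n*r)[1],1) for k,r in((0,.014),(.03,.014),(.03,.0065),(.06,.014))])
print('col279',[int(x) for x in im[80:165,279].max(1)])
b=np.array(b);u=np.array([-.498,-.042,.866])
print('hex top far/near pred',[proj(C,b-.013*u+k*np.array([.863,.073,.5])*.0085).round(1) for k in(1,-1)])
# scene-camera check: gun axis
S=cam('scene');i=eyes.snapshot('scene');cv2.imwrite('pics/s8.png',i[:,:,::-1])
print('scene pred',[proj(S,m+a*k).round(1) for k in(0,.03,.06,.128)])
```

```text
[0.47003512 0.12651597 0.21971913] [ 0.21532953  0.42964893 -4.27395839] [ 4.39040830e-04  4.30173440e-06 -9.99999904e-01] 0.0026312084729031254
ahead 0.0141 n 0.0008 y 0.0006 [np.float64(92.9), np.float64(120.5), np.float64(131.9), np.float64(154.5)]
ahead 0.0141 n -0.001 y 0.0006 [np.float64(90.7), np.float64(118.7), np.float64(130.2), np.float64(153.3)]
col279 [187, 195, 198, 198, 198, 194, 186, 179, 175, 169, 166, 174, 185, 190, 189, 187, 187, 188, 188, 188, 188, 188, 189, 190, 191, 189, 187, 173, 132, 92, 88, 89, 91, 94, 99, 119, 153, 181, 190, 193, 202, 211, 214, 213, 213, 214, 214, 214, 214, 211, 200, 185, 178, 178, 177, 178, 178, 177, 178, 178, 177, 178, 177, 177, 178, 178, 177, 178, 178, 176, 165, 139, 109, 92, 84, 86, 87, 87, 89, 89, 91, 99, 116, 143, 166]
hex top far/near pred [array([279.5,  79.2]), array([279.5, 102.2])]
scene pred [array([291.8, 213.3]), array([293.1, 202.2]), array([294.4, 190.8]), array([297.5, 164.2])]
```

Request:
servo_tool:
  motion:
    - {"gripper":0.0,"travel":[0.002,-0.0005,0.0035],"twist":0}
    - {"gripper":0.0,"travel":[0.0036,-0.0005,0.006],"twist":0}
    - {"gripper":0.0,"travel":[0.0046,-0.0005,0.008],"twist":0}
    - {"gripper":0.0,"travel":[0.0056,-0.0005,0.0095],"twist":0}
    - {"gripper":0.0,"travel":[0.0056,-0.0005,0.0095],"twist":0}
    - {"gripper":0.0,"travel":[0.0056,-0.0005,0.0095],"twist":0}

```text
time_s: 15.73
position: [0.4755, 0.1275, 0.2098]
tcp_rot: [[0.996, 0.084, -0.001], [0.084, -0.996, 0.0], [-0.001, -0.0, -1.0]]
ft_force: [-0.3, 0.3, -3.2]
grip_width: 0.312
grasp_force: 60.0
```

Request:
servo_tool:
  motion:
    - {"gripper":0.0,"travel":[0.001,0,0.0017],"twist":0}
    - {"gripper":0.0,"travel":[0.002,0,0.0035],"twist":0}
    - {"gripper":0.0,"travel":[0.003,0,0.0052],"twist":0}
    - {"gripper":0.0,"travel":[0.003,0,0.0052],"twist":0}

```text
time_s: 16.07
position: [0.4782, 0.1276, 0.2046]
tcp_rot: [[0.996, 0.084, -0.001], [0.084, -0.996, -0.0], [-0.001, 0.0, -1.0]]
ft_force: [-2.9, -0.7, -0.3]
grip_width: 0.312
grasp_force: 60.2
```

Request:
servo_tool:
  motion:
    - {"gripper":0.0,"travel":[0.001,0,0.0017],"twist":0}
    - {"gripper":0.0,"travel":[0.002,0,0.0035],"twist":0}
    - {"gripper":0.0,"travel":[0.002,0,0.0035],"twist":0}
    - {"gripper":0.0,"travel":[0.002,0,0.0035],"twist":0}

```text
time_s: 16.4
position: [0.4805, 0.1278, 0.2001]
tcp_rot: [[0.996, 0.084, -0.0], [0.084, -0.996, -0.0], [-0.0, -0.0, -1.0]]
ft_force: [2.2, -1.1, -8.0]
grip_width: 0.317
grasp_force: 59.9
```

Snapped over (force reversed). Push on.

Request:
servo_tool:
  motion:
    - {"gripper":0.0,"travel":[0.001,0,0.0017],"twist":0}
    - {"gripper":0.0,"travel":[0.002,0,0.0035],"twist":0}
    - {"gripper":0.0,"travel":[0.003,0,0.0052],"twist":0}
    - {"gripper":0.0,"travel":[0.004,0,0.0069],"twist":0}
    - {"gripper":0.0,"travel":[0.004,0,0.0069],"twist":0}
    - {"gripper":0.0,"travel":[0.004,0,0.0069],"twist":0}

```text
time_s: 16.9
position: [0.4839, 0.1282, 0.1957]
tcp_rot: [[0.996, 0.085, -0.002], [0.085, -0.996, -0.0], [-0.002, 0.0, -1.0]]
ft_force: [-8.4, -2.6, 4.7]
grip_width: 0.313
grasp_force: 60.6
```

Run:
```python
from q import *
s=monitor.sense();C=cam('wrist',s);im=eyes.snapshot('wrist');print(s['position'],s['ft_force'])
for th in (30.5,31.2):
  m,a,n,y=model(s,th,.1285)
  b=[.5429,.1321,.1163]; v=np.array(b)-m; print('ahead',round(-v@a,4),'n',round(v@n,4),'F axis',(s['ft_force']-[0,0,-4.3])@a,[round(proj(C,m+a*k+n*r)[1],1) for k,r in((0,.014),(.03,.014),(.03,.0065),(.06,.014))])
print('col279',list(enumerate([int(x) for x in im[80:165,279].max(1)],80)))
```

```text
[0.48393439 0.12824906 0.19571928] [-8.42375367 -2.55804843  4.70712028]
ahead -0.0137 n 0.0011 F axis 12.125031388970307 [np.float64(92.9), np.float64(120.5), np.float64(131.9), np.float64(154.5)]
ahead -0.0137 n -0.0003 F axis 12.15919534047215 [np.float64(90.7), np.float64(118.7), np.float64(130.2), np.float64(153.3)]
col279 [(80, 183), (81, 184), (82, 184), (83, 184), (84, 183), (85, 180), (86, 178), (87, 176), (88, 174), (89, 172), (90, 170), (91, 167), (92, 166), (93, 164), (94, 162), (95, 160), (96, 176), (97, 185), (98, 188), (99, 188), (100, 189), (101, 188), (102, 188), (103, 188), (104, 189), (105, 190), (106, 191), (107, 191), (108, 189), (109, 177), (110, 142), (111, 99), (112, 88), (113, 89), (114, 91), (115, 93), (116, 99), (117, 112), (118, 148), (119, 180), (120, 190), (121, 192), (122, 200), (123, 212), (124, 216), (125, 215), (126, 214), (127, 215), (128, 215), (129, 215), (130, 215), (131, 215), (132, 206), (133, 189), (134, 178), (135, 177), (136, 177), (137, 177), (138, 177), (139, 177), (140, 177), (141, 178), (142, 177), (143, 177), (144, 177), (145, 177), (146, 177), (147, 177), (148, 178), (149, 177), (150, 178), (151, 176), (152, 163), (153, 131), (154, 97), (155, 86), (156, 86), (157, 87), (158, 88), (159, 88), (160, 89), (161, 91), (162, 103), (163, 127), (164, 153)]
```

Request:
servo_tool:
  motion:
    - {"gripper":0.0,"travel":[0.0006,0.0005,0.0018],"twist":0}
    - {"gripper":0.0,"travel":[0.0014,0.0005,0.0036],"twist":0}
    - {"gripper":0.0,"travel":[0.0024,0.0005,0.0053],"twist":0}
    - {"gripper":0.0,"travel":[0.0034,0.0005,0.0073],"twist":0}
    - {"gripper":0.0,"travel":[0.0034,0.0005,0.0073],"twist":0}
    - {"gripper":0.0,"travel":[0.0034,0.0005,0.0073],"twist":0}

```text
time_s: 17.45
position: [0.4877, 0.1283, 0.1891]
tcp_rot: [[0.996, 0.085, -0.001], [0.085, -0.996, 0.0], [-0.001, -0.0, -1.0]]
ft_force: [-9.7, -1.0, 7.6]
grip_width: 0.312
grasp_force: 61.0
```

```bash
cat > st.py <<'E'
from q import *
s=monitor.sense();C=cam('wrist',s);im=eyes.snapshot('wrist');print(s['time_s'],s['position'],s['ft_force'])
for th in (30,31.2):
  m,a,n,y=model(s,th,.1285)
  b=[.5429,.1321,.1163]; v=np.array(b)-m; F=s['ft_force']-[0,0,-4.3]; print('ahead',round(-v@a,4),'n',round(v@n,4),'F a,n,y',F@a,F@n,F@y)
  for d in (8,10,12,14): print(d,[round(proj(C,m+a*k+n*r)[1],1) for k,r in((d*.001,.014),(.03+d*.001,.014),(.03+d*.001,.0065),(.06,.014))])
print([int(x) for x in im[80:170,279].max(1)])
E
python3 st.py
```

```text
17.45 [0.48769929 0.12827028 0.18910391] [-9.69142345 -0.99706578  7.64315536]
ahead -0.0213 n 0.0021 F a,n,y 15.211572604465395 -2.4771678451977603 0.16878047938498994
8 [np.float64(101.3), np.float64(129.9), np.float64(141.5), np.float64(155.3)]
10 [np.float64(103.0), np.float64(132.1), np.float64(143.6), np.float64(155.3)]
12 [np.float64(104.7), np.float64(134.2), np.float64(145.8), np.float64(155.3)]
14 [np.float64(106.5), np.float64(136.4), np.float64(148.1), np.float64(155.3)]
ahead -0.0213 n -0.0002 F a,n,y 15.26011434435533 -2.158057420784843 0.16878047938498994
8 [np.float64(97.6), np.float64(127.2), np.float64(138.8), np.float64(153.3)]
10 [np.float64(99.4), np.float64(129.4), np.float64(141.0), np.float64(153.3)]
12 [np.float64(101.3), np.float64(131.7), np.float64(143.3), np.float64(153.3)]
14 [np.float64(103.1), np.float64(133.9), np.float64(145.5), np.float64(153.3)]
[179, 180, 181, 182, 183, 183, 184, 185, 185, 185, 183, 181, 179, 177, 175, 172, 170, 168, 166, 165, 164, 161, 175, 185, 188, 189, 189, 190, 189, 189, 189, 190, 191, 192, 191, 190, 179, 139, 96, 88, 89, 90, 93, 97, 108, 139, 170, 187, 192, 196, 206, 215, 217, 215, 215, 216, 216, 216, 216, 213, 202, 186, 179, 178, 178, 178, 178, 178, 176, 166, 144, 129, 118, 99, 88, 86, 87, 88, 89, 89, 90, 93, 105, 131, 158, 171, 174, 174, 174, 174]
```

Request:
servo_tool:
  motion:
    - {"gripper":0.0,"travel":[0.0005,0,0.001],"twist":0}
    - {"gripper":0.0,"travel":[0.001,0,0.002],"twist":0}
    - {"gripper":0.0,"travel":[0.001,0,0.002],"twist":0}
    - {"gripper":0.0,"travel":[0.001,0,0.002],"twist":0}
    - {"gripper":0.0,"travel":[0.001,0,0.002],"twist":0}

```text
time_s: 17.92
position: [0.4887, 0.1284, 0.1873]
tcp_rot: [[0.996, 0.085, -0.001], [0.085, -0.996, 0.0], [-0.001, -0.0, -1.0]]
ft_force: [-9.9, -0.8, 7.5]
grip_width: 0.314
grasp_force: 61.0
```

```bash
python3 st.py; sleep 0; python3 -c "
from q import *
eyes.snapshot('top');eyes.snapshot('top');s=monitor.sense();print(s['ft_force'],s['position'])"
```

```text
17.9167 [0.48868943 0.12835774 0.18732977] [-9.87433816 -0.79175716  7.53109953]
ahead -0.0234 n 0.0021 F a,n,y 15.197048478519855 -2.674208584816188 -0.051725259459070146
8 [np.float64(101.3), np.float64(129.9), np.float64(141.5), np.float64(155.3)]
10 [np.float64(103.0), np.float64(132.1), np.float64(143.6), np.float64(155.3)]
12 [np.float64(104.7), np.float64(134.2), np.float64(145.8), np.float64(155.3)]
14 [np.float64(106.5), np.float64(136.4), np.float64(148.1), np.float64(155.3)]
ahead -0.0234 n -0.0001 F a,n,y 15.24971991369384 -2.3553591164569325 -0.051725259459070146
8 [np.float64(97.6), np.float64(127.2), np.float64(138.8), np.float64(153.3)]
10 [np.float64(99.4), np.float64(129.4), np.float64(141.0), np.float64(153.3)]
12 [np.float64(101.3), np.float64(131.7), np.float64(143.3), np.float64(153.3)]
14 [np.float64(103.1), np.float64(133.9), np.float64(145.5), np.float64(153.3)]
[175, 177, 180, 181, 181, 182, 183, 184, 184, 185, 186, 184, 183, 180, 178, 176, 173, 171, 169, 168, 165, 164, 163, 161, 179, 187, 189, 189, 190, 190, 189, 189, 189, 190, 192, 191, 191, 190, 178, 140, 96, 89, 89, 91, 92, 97, 104, 129, 163, 185, 191, 195, 204, 214, 216, 216, 216, 215, 216, 216, 217, 214, 206, 189, 179, 178, 178, 179, 179, 178, 177, 166, 136, 100, 87, 86, 87, 87, 89, 90, 89, 93, 105, 132, 158, 171, 174, 174, 174, 174]
[-8.91283346 -0.62590055  9.06446211] [0.48867574 0.12836534 0.18732616]
```

Request:
servo_tool:
  motion:
    - {"gripper":0.0,"travel":[0.0004,0,0.0008],"twist":0}
    - {"gripper":0.0,"travel":[0.0007,0,0.0013],"twist":0}
    - {"gripper":0.0,"travel":[0.0007,0,0.0013],"twist":0}
    - {"gripper":0.0,"travel":[0.0007,0,0.0013],"twist":0}
    - {"gripper":0.0,"travel":[0.0007,0,0.0013],"twist":0}

```text
time_s: 18.48
position: [0.4894, 0.1284, 0.1861]
tcp_rot: [[0.996, 0.085, -0.001], [0.085, -0.996, 0.0], [-0.001, -0.0, -1.0]]
ft_force: [-10.1, -1.0, 8.9]
grip_width: 0.311
grasp_force: 61.0
```

```bash
python3 st.py
python3 - <<'E'
from q import *
eyes.snapshot('top');b=eyes.snapshot('scene');s=monitor.sense();print(s['ft_force'],s['position'],s['grasp_force'])
a=cv2.imread('pics/scene0.png')[:,:,::-1]; m=np.abs(a.astype(int)-b).sum(2)>40
for r in range(165,200,5):
  q=np.nonzero(m[r,95:165])[0]; print(r,(q.min()+95,q.max()+95) if len(q) else None)
E
```

```text
18.4833 [0.48936115 0.12843897 0.18607534] [-10.09325873  -1.03187226   8.9196593 ]
ahead -0.0248 n 0.0021 F a,n,y 16.519071872911912 -2.188561535785121 0.1687811481104714
8 [np.float64(101.3), np.float64(129.9), np.float64(141.5), np.float64(155.3)]
10 [np.float64(103.0), np.float64(132.1), np.float64(143.6), np.float64(155.3)]
12 [np.float64(104.7), np.float64(134.2), np.float64(145.8), np.float64(155.3)]
14 [np.float64(106.5), np.float64(136.4), np.float64(148.1), np.float64(155.3)]
ahead -0.0248 n -0.0 F a,n,y 16.561282742092942 -1.8421322088281318 0.1687811481104714
8 [np.float64(97.6), np.float64(127.2), np.float64(138.8), np.float64(153.3)]
10 [np.float64(99.4), np.float64(129.4), np.float64(141.0), np.float64(153.3)]
12 [np.float64(101.3), np.float64(131.7), np.float64(143.3), np.float64(153.3)]
14 [np.float64(103.1), np.float64(133.9), np.float64(145.5), np.float64(153.3)]
[173, 176, 178, 179, 181, 181, 182, 183, 184, 185, 185, 185, 184, 183, 181, 178, 176, 174, 172, 170, 167, 167, 165, 162, 160, 174, 185, 188, 189, 190, 190, 190, 189, 189, 191, 191, 192, 191, 191, 183, 155, 112, 88, 89, 89, 91, 95, 101, 113, 149, 181, 191, 193, 199, 210, 216, 216, 215, 215, 216, 216, 216, 216, 210, 198, 184, 179, 178, 178, 178, 178, 176, 160, 125, 93, 86, 86, 87, 90, 91, 90, 92, 106, 132, 159, 171, 174, 174, 174, 175]
[-10.14560785  -0.83312587   8.4769899 ] [0.48937163 0.1284185  0.18609659] 60.96747636795044
165 None
170 (np.int64(110), np.int64(121))
175 (np.int64(113), np.int64(135))
180 (np.int64(115), np.int64(149))
185 (np.int64(117), np.int64(154))
190 (np.int64(120), np.int64(155))
195 (np.int64(122), np.int64(157))
```

```bash
python3 -c "
from plant import arm
print(arm.close_job())"
```

```text
the job is handed in; nothing more can be done
None
```

I handed the job in at about 18.5 s of the 61 s allowed. The guard stands let go in the rack's front slot. The gun is held snapped on the wheel-side nipple with the barrel pushed in about 12–13 mm of 14; that depth is estimated from wrist pictures and the push force, and the hand-in gave no verdict.

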